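# Load the bearing rail

### The arm

A 7-joint arm with a two-finger parallel gripper is mounted at the origin on a cart in front of the work surface, level with it; the furniture and walls round the work are solid. World frame = base frame: x ahead of the robot, y to its left, z up, the work surface at z = 0. Lengths are in mm, angles in rad, forces in N, time in s.
With the tool pointing down it reaches from about 400 to 900 mm from the base axis. Payload 5.6 kg.
Tool frame: the origin (TCP) lies midway between the tips of the shut fingers; the grasp point (between the pads) lies manip.hold_point_z behind it (manip.hold_point_z is the distance from the TCP to the grasp point, in mm); z points along the fingers, y is the direction in which the jaws open and shut (so a half turn about z gives the same grasp; the last joint's range is limited). The gripper opens to 92 mm and grips with 3 to 60 N. Pads are 20 mm wide; open, the fingers measure 128 mm over their backs; the gripper's body (75 mm by 189 mm) begins 69 mm behind the grasp point.
Start: joints at [-0.043, 0.468, -0.012, 1.603, 0.006, 1.071, -0.056], TCP at [650.008, -0.045, 180.892] pointing down, gripper open.
Joint ranges: [-2.53, 2.53], [-0.31, 2.02], [-1.57, 1.55], [0.28, 2.44], [-1.29, 4.43], [0.15, 1.84], [-2.92, 2.92]. Speed limits (rad/s): [2.57, 2.57, 3.14, 3.14, 3.14, 3.14, 3.14].

### API

Orientations are given as a unit quaternion [w, x, y, z].
In Python, from cell import sensors, cams, manip gives the robot as it stands. The module is installed in compiled form; this text tells all that it offers.
- The arm moves only by the tool carry_out, never from a script. Its argument "motion" is a list of rows, each an object of numbers: "hand": the opening, from -1 (shut) to 1 (fully open); "dx", "dy", "dz": the shift along the world's x, y, z in mm; "ax", "ay", "az": the turn, a rotation vector about the world's x, y, z in rad. A call has 1 to 5 rows; each row is the pose to reach, as a shift and turn from the pose commanded when the call began; what a row does not reach only later rows make up. A row lasts 1/8 s, in which the tool goes at most 62.5 mm and 10.7 degrees, less where a joint would pass 70% of its speed; a pose out of reach is approached as far as the arm can. A call with a gripper value outside its range is refused whole. The fingers move at their own pace and stop on an object; the grip force is fixed at half the most. Time passes only in rows, so rows that repeat a pose let the fingers close. It gives the time, the measured TCP pose, the force and the opening at its end, in the units of the state.
- sensors.state(): the state, without advancing time (a new reading comes with each control period).
- cams.get_image(name): name is "scene" or "side" or "wrist"; returns the picture (400x640x3 uint8, blue, green, red); there is no depth.
- cams.camera_params(name): a dict with "K" (3x3 intrinsics, pixels), "k1" (the pictures are not rectified: a ray, as slopes to the right and down, at radius r is drawn at 1 + k1 r^2 times it, then the intrinsics apply), "camera_from_world" (4x4, takes a point from world to camera coordinates). Camera axes: x right, y down, z forward; pixel columns grow to the right and rows downward; lengths in mm; the calibration is good to about 2 mm. A picture is of the moment at which its call begins: read the wrist's pose just before it. camera_params takes no time and is no camera call; for the wrist camera it gives the pose at the moment of the call.
- manip.hand_in(): hands the job in, once; it reports no verdict.
The state is a dict: "time": time; "joints": joint angles; "qd": joint speeds; "joint_torque": joint torques, N m; "tool_pos": TCP position; "eef_rot": TCP orientation; "force": force on the tool from outside, world axes, zero at the start; "ft_torque": the same for the moment, N m; "gripper_width": opening from 0.0 (shut) to 1.0 (fully open).
Only numpy, scipy, OpenCV 4.12 (cv2) and the standard library are available. Lean on these libraries where they do the work, as an engineer would, in place of code of your own. Each camera call takes 0.05 s, during which the arm holds its last target. There are 200 camera calls.

### The job

Get four wheel bearings lined up in the bearing rail for greasing: lay the loose bearing flat on the rail's open end, in line behind the three that already lie there, and let go of it. Then, from the tail, push all four as one row along the fence into the channel, without lifting the other three or letting the row buckle out of line, until the row is fully home against the end stop, and press it up with about 10 N, never 20 N, for a moment. Leave the bearings flat and touching one another, and don't disturb the other parts on the table.

Things in the scene. Friction and masses are not known exactly. Their poses are not given: they have to be found in the camera images.
- rail: Fixed bearing rail (grey base plate, steel fence), 455 mm long (its y axis), 84 mm wide. Origin: underside, on the channel's centre line, 12 mm inside the channel mouth. The row is pushed along its -y; z up. Smooth ground. Base plate 6 mm thick, from y = +265 mm (open loading end) to -190 mm. Fence on the +x side along the whole length, inner face at x = +21 mm, top 16 mm above the table.
- rail_load (a point): Point on the plate's top (6 mm above the table), on the centre line, at rail y = +215 mm: the free loading place behind the row of three. The -x side is open here.
- rail_mouth (a point): Point on the plate's top, on the centre line, at the mouth (rail y = +12 mm). From here to y = -190 mm a wall stands on the -x side too, inner face at x = -21 mm, top 16 mm above the table, with a flared lead-in at y = +12 to +40 mm.
- rail_stop_mid (a point): Point on the plate's top, on the centre line, at rail y = -137 mm: the middle of the end stop's range. The stop is a dark steel block with a saddle and black knob (32 mm high), clamped firmly with its face anywhere from y = -149 to -125 mm: not measured, to be felt. Four bearings (160 mm) pressed home reach back to between y = +11 and +35 mm.
- bearing_1: Ball bearing, steel disc 40 mm in diameter and 11 mm high, about 90 g, number 1 of the row of three lying flat on the rail's plate (underside 6 mm above the table), in line along the fence with gaps of a few mm to 2 cm; nearest to the channel mouth (rail y about +28 to +40 mm). Origin: centre of the underside, z up.
- bearing_2: Ball bearing, steel disc 40 mm in diameter and 11 mm high, about 90 g, number 2 of the row of three lying flat on the rail's plate (underside 6 mm above the table), in line along the fence with gaps of a few mm to 2 cm; the middle one (rail y about +83 to +90 mm). Origin: centre of the underside, z up.
- bearing_3: Ball bearing, steel disc 40 mm in diameter and 11 mm high, about 90 g, number 3 of the row of three lying flat on the rail's plate (underside 6 mm above the table), in line along the fence with gaps of a few mm to 2 cm; the last one, towards the open end (rail y about +133 to +142 mm). Origin: centre of the underside, z up.
- bearing_4: The loose ball bearing, same kind (disc 40 mm in diameter, 11 mm high, about 90 g), lying flat on the table beyond the rail. Origin: centre of the underside, z up.
- oil_cap: Bystander: black ribbed oil filler cap, 34 mm in diameter, 18 mm high, on the table beyond the rail. Origin: centre of the underside. Leave alone.
- starter: Bystander: starter motor, 66 x 133 x 69 mm, on the table beyond the rail to the right. Origin: centre of the underside. Leave alone.
- ignition: Bystander: black potted ignition box, 42 x 85 x 27 mm, on the table beyond the right-hand end of the rail. Origin: centre of the underside. Leave alone.
Things that resemble listed ones, but are neither listed nor needed, are in the scene too. What is shaped like the bearing_4 but brown is not meant. What is shaped like the bearing_1 but purple is not meant.

How it is judged:
By the outcome, as a careful person would: the job done as asked, in the order asked, and still so for the second after the job is handed in, with the robot touching nothing.
It also fails if it takes over 72 s, if anything falls off the work surface, if the arm or the gripper's body presses on something with over 40 N, if the wrist force passes 120 N, or if a joint passes its speed limit or range.

## Working session

There is one attempt and no reset: what is moved stays moved. The work goes in short steps, Python scripts to look and compute and a tool call to move; the robot and the scene stay as the last step left them, time stands still between calls to the robot, and variables do not carry over. Pictures are saved under pics/ and viewed, about 8 in all and at most 12, crops included, and the job is handed in when it is done.

Besides the shell and the picture viewer there is one more tool, called after "Call:" as a command line: name --argument value ..., lists and objects as JSON in quotes. carry_out: Moves the arm, as the interface text tells. Its arguments: {"type":"object","properties":{"motion":{"type":"array"}},"required":["motion"]}

```bash
mkdir -p pics; cat > h.py <<'E'
import numpy as np, cv2
from cell import sensors, cams, manip
def snap(n,f):
    p=cams.camera_params(n); im=cams.get_image(n); cv2.imwrite('pics/'+f,im); np.savez('pics/'+f+'.npz',**{k:np.array(v) for k,v in p.items()}); return im,p
def load(f): 
    return cv2.imread('pics/'+f), dict(np.load('pics/'+f+'.npz'))
def w(p,uv,z):
    K=np.array(p['K']);k1=float(p['k1']);T=np.array(p['camera_from_world'])
    u,v=uv;d=np.array([(u-K[0,2])/K[0,0],(v-K[1,2])/K[1,1]]);s=d.copy()
    for _ in range(20): s=d/(1+k1*(s@s))
    R=T[:3,:3];c=-R.T@T[:3,3];r=R.T@np.array([s[0],s[1],1])
    return c+r*(z-c[2])/r[2]
def px(p,X):
    K=np.array(p['K']);T=np.array(p['camera_from_world']);c=T[:3,:3]@np.array(X,float)+T[:3,3]
    s=c[:2]/c[2];s=s*(1+float(p['k1'])*(s@s));return K[0,0]*s[0]+K[0,2],K[1,1]*s[1]+K[1,2]
E
python3 - <<'E'
from h import *
a,_=snap('scene','scene0.png');snap('side','side0.png');snap('wrist','wrist0.png')
print(sensors.state(),manip.hold_point_z)
E
```

```text
{'time': 0.15, 'joints': array([-0.0430123 ,  0.4681615 , -0.01161518,  1.60336223,  0.00599709,
        1.07141212, -0.0563209 ]), 'qd': array([ 0.00093718, -0.00238332, -0.00016572, -0.00252234,  0.00077962,
        0.00033514,  0.00055932]), 'joint_torque': array([ 5.41294467e-04, -5.20952761e+01, -1.22385321e-02, -2.43975341e+01,
       -5.66028839e-02,  1.53196411e-02,  8.68381130e-05]), 'tool_pos': array([ 6.49529807e+02, -4.94722417e-02,  1.80188535e+02]), 'eef_rot': array([-4.28515461e-04,  7.07129368e-01,  7.07083891e-01, -4.94496249e-04]), 'force': array([ 0.31513798, -0.63302799, -0.09914687]), 'ft_torque': array([ 0.04080214, -0.00962432, -0.02251095]), 'gripper_width': 0.9972695281729049} 18.700000000000003
```

View pics/scene0.png

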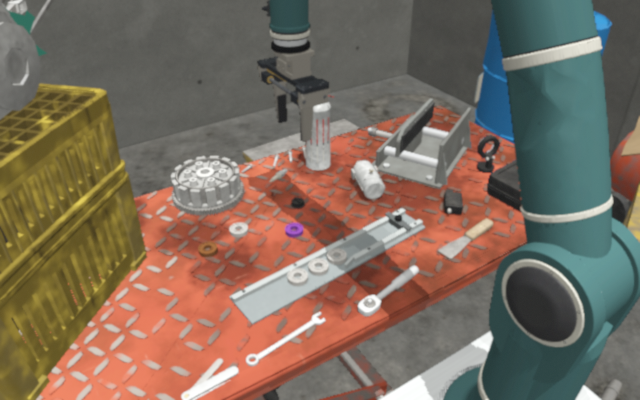

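View pics/wrist0.png

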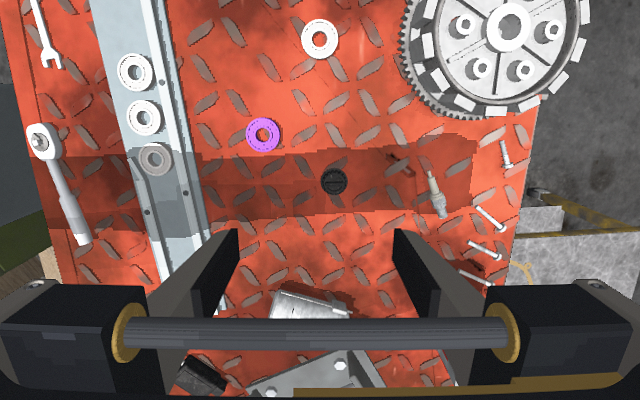

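The wrist picture shows rail bearings 3, 2 and 1 at (135,72), (145,117) and (155,158). Loose bearing 4 is at (320,38), the purple decoy at (263,135) and the oil cap at (333,180).

```bash
python3 - <<'E'
from h import *
im,p=load('wrist0.png')
hsv=cv2.cvtColor(im,cv2.COLOR_BGR2HSV)
for n,u,v,z in (('b3',135,72,17),('b2',145,117,17),('b1',155,158,17),('b4',320,38,11),('purple',263,135,11),('cap',333,180,18)):
    print(n,w(p,(u,v),z).round(1))
m=((hsv[...,1]<60)&(hsv[...,2]>100)).astype(np.uint8)*255
for n,(u,v),z in (('b4',(320,38),11),):
    c,_=cv2.findContours(m,cv2.RETR_EXTERNAL,cv2.CHAIN_APPROX_NONE)
    c=[k for k in c if cv2.pointPolygonTest(k,(u,v),False)>=0]
    for k in c:
        (cx,cy),r=cv2.minEnclosingCircle(k); print(cv2.contourArea(k),cx,cy,r,w(p,(cx,cy),z))
cv2.imwrite('pics/crop.png',cv2.resize(im[0:290,60:260],None,fx=2.6,fy=2.0,interpolation=cv2.INTER_CUBIC))
K=np.array(p['camera_from_world']);print(-K[:3,:3].T@K[:3,3])
E
```

```text
b3 [447.  114.9  17. ]
b2 [451.5  65.6  17. ]
b1 [456.6  17.7  17. ]
b4 [653.2 148.3  11. ]
purple [586.5  43.5  11. ]
cap [669.2  -9.4  18. ]
1128.5 317.5257873535156 38.59455490112305 20.60943031311035 [650.52163978 147.65828792  11.        ]
[648.70907957  81.96614007 383.43864607]
```

View pics/crop.png

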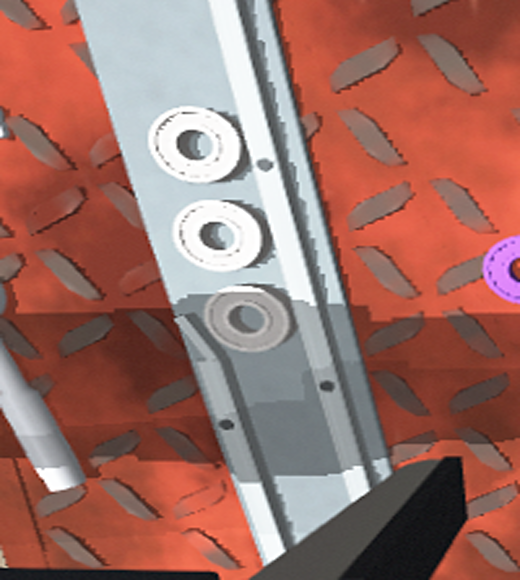

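Call:
carry_out --motion '[{"dy": 40,"az": -0.18,"hand": 1},{"dy": 80,"az": -0.36,"hand": 1},{"dy": 120,"az": -0.54,"hand": 1},{"dx": 1.5,"dy": 148,"az": -0.72,"hand": 1},{"dx": 1.5,"dy": 148,"az": -0.9,"hand": 1}]'

```text
invalid input at $.motion[0]: expected keys hand, dx, dy, dz, ax, ay, az
```

Call:
carry_out --motion '[{"az": -0.18,"hand": 1},{"az": -0.36,"hand": 1},{"az": -0.5,"hand": 1},{"az": -0.573,"hand": 1},{"az": -0.573,"hand": 1}]'

```text
invalid input at $.motion[0]: expected keys hand, dx, dy, dz, ax, ay, az
```

```bash
python3 - <<'E'
from h import *
s=sensors.state();print(s['time'],s['tool_pos'],s['eef_rot'])
im,p=snap('wrist','wrist1.png');print('tcp px',px(p,s['tool_pos']), 'b4',px(p,(651,148,11)))
E
```

```text
0.15 [ 6.49529807e+02 -4.94722417e-02  1.80188535e+02] [-4.28515461e-04  7.07129368e-01  7.07083891e-01 -4.94496249e-04]
tcp px (np.float64(316.9827197956452), np.float64(223.49410895285007)) b4 (np.float64(317.844012891168), np.float64(38.28524259770401))
```

View pics/wrist1.png

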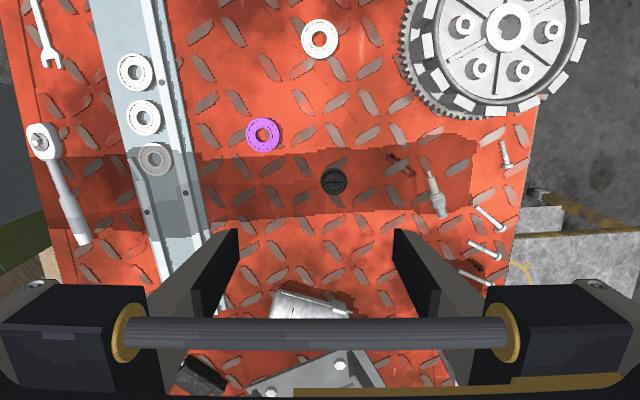

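The call was refused because every key is required in each row, so this picture is unchanged from before. I'll repeat the moves with all the keys.

Call:
carry_out --motion '[{"hand": 1,"dx": 0,"dy": 40,"dz": 0,"ax": 0,"ay": 0,"az": -0.18},{"hand": 1,"dx": 0,"dy": 80,"dz": 0,"ax": 0,"ay": 0,"az": -0.36},{"hand": 1,"dx": 0,"dy": 120,"dz": 0,"ax": 0,"ay": 0,"az": -0.54},{"hand": 1,"dx": 1.5,"dy": 148,"dz": 0,"ax": 0,"ay": 0,"az": -0.72},{"hand": 1,"dx": 1.5,"dy": 148,"dz": 0,"ax": 0,"ay": 0,"az": -0.9}]'

```text
time: 0.82
tool_pos: [650.7, 152.1, 180.3]
eef_rot: [-0.001, 0.944, 0.329, -0.0]
force: [-0.8, -0.5, 0.1]
gripper_width: 0.999
```

Call:
carry_out --motion '[{"hand": 1,"dx": 0,"dy": 0,"dz": 0,"ax": 0,"ay": 0,"az": -0.18},{"hand": 1,"dx": 0,"dy": 0,"dz": 0,"ax": 0,"ay": 0,"az": -0.36},{"hand": 1,"dx": 0,"dy": 0,"dz": 0,"ax": 0,"ay": 0,"az": -0.5},{"hand": 1,"dx": 0,"dy": 0,"dz": 0,"ax": 0,"ay": 0,"az": -0.573},{"hand": 1,"dx": 0,"dy": 0,"dz": 0,"ax": 0,"ay": 0,"az": -0.573}]'

```text
time: 1.45
tool_pos: [651.3, 148.1, 180.6]
eef_rot: [0.0, 0.999, 0.049, -0.0]
force: [0.9, -0.9, 0.6]
gripper_width: 1.003
```

```bash
python3 - <<'E'
from h import *
s=sensors.state();print(s['time'],s['tool_pos'],s['eef_rot'])
im,p=snap('wrist','wrist1.png');print('tcp px',px(p,s['tool_pos']), 'b4',px(p,(651,148,11)))
E
```

```text
1.45 [651.31286892 148.06353833 180.6356006 ] [ 1.59834101e-04  9.98780391e-01  4.93725349e-02 -2.42148612e-04]
tcp px (np.float64(316.3366765602623), np.float64(221.52286001812178)) b4 (np.float64(315.81832381909), np.float64(170.12160155718377))
```

View pics/wrist1.png

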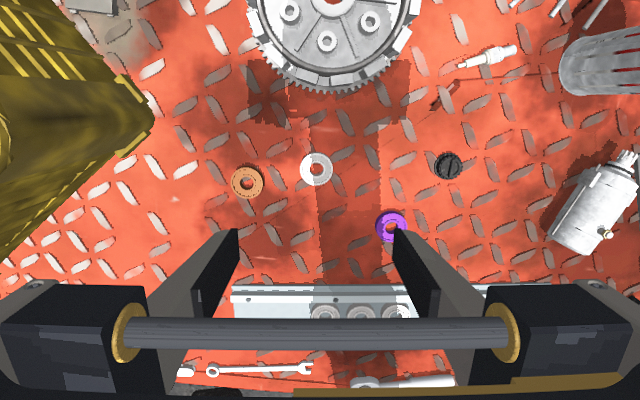

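Bearing 4 is at (316,169) with the brown decoy at (248,183), about 83 mm to its left. I'll descend with the jaws only partly open (about 60 mm).

```bash
python3 - <<'E'
from h import *
im,p=load('wrist1.png')
hsv=cv2.cvtColor(im,cv2.COLOR_BGR2HSV)
m=((hsv[...,1]<60)&(hsv[...,2]>100)).astype(np.uint8)
n,l,st,ce=cv2.connectedComponentsWithStats(m)
for i in range(1,n):
    if abs(ce[i][0]-316)<12 and abs(ce[i][1]-169)<12 and st[i][4]>200: 
        b=st[i];c=(b[0]+(b[2]-1)/2,b[1]+(b[3]-1)/2);print(b,ce[i],c,w(p,c,11),w(p,ce[i],11))
E
```

```text
[300 152  40  35 810] [316.52345679 169.18641975] (np.float64(319.5), np.float64(169.0)) [652.81671486 143.69519926  11.        ] [652.234941   147.26295065  11.        ]
```

Call:
carry_out --motion '[{"hand": 0.3,"dx": 0,"dy": 0,"dz": -40,"ax": 0,"ay": 0,"az": 0},{"hand": 0.3,"dx": 0,"dy": 0,"dz": -80,"ax": 0,"ay": 0,"az": 0},{"hand": 0.3,"dx": 0,"dy": 0,"dz": -120,"ax": 0,"ay": 0,"az": 0},{"hand": 0.3,"dx": 0,"dy": 0,"dz": -120,"ax": 0,"ay": 0,"az": 0},{"hand": 0.3,"dx": 0,"dy": 0,"dz": -120,"ax": 0,"ay": 0,"az": 0}]'

```text
time: 2.12
tool_pos: [652.7, 148.0, 62.4]
eef_rot: [-0.0, 0.999, 0.049, 0.001]
force: [0.7, 0.4, 0.8]
gripper_width: 0.653
```

Call:
carry_out --motion '[{"hand": 0.3,"dx": 0.5,"dy": -0.5,"dz": -30,"ax": 0,"ay": 0,"az": 0},{"hand": 0.3,"dx": 0.5,"dy": -0.5,"dz": -50,"ax": 0,"ay": 0,"az": 0},{"hand": 0.3,"dx": 0.5,"dy": -0.5,"dz": -57.5,"ax": 0,"ay": 0,"az": 0},{"hand": 0.3,"dx": 0.5,"dy": -0.5,"dz": -57.5,"ax": 0,"ay": 0,"az": 0},{"hand": -0.4,"dx": 0.5,"dy": -0.5,"dz": -57.5,"ax": 0,"ay": 0,"az": 0}]'

```text
time: 2.75
tool_pos: [652.8, 147.6, 4.4]
eef_rot: [-0.0, 0.999, 0.049, 0.001]
force: [0.4, -0.3, 0.2]
gripper_width: 0.564
```

Call:
carry_out --motion '[{"hand": -0.4,"dx": 0,"dy": 0,"dz": 0,"ax": 0,"ay": 0,"az": 0},{"hand": -0.4,"dx": 0,"dy": 0,"dz": 0,"ax": 0,"ay": 0,"az": 0},{"hand": -0.4,"dx": 0,"dy": 0,"dz": 0,"ax": 0,"ay": 0,"az": 0}]'

```text
time: 3.12
tool_pos: [652.1, 147.5, 3.6]
eef_rot: [-0.0, 0.999, 0.049, 0.0]
force: [-0.2, 0.2, 0.3]
gripper_width: 0.299
```

The opening of 0.30 (27 mm) is less than the bearing's 40 mm, so the grasp missed. I'll take a look.

```bash
python3 - <<'E'
from h import *
im,p=snap('wrist','wrist2.png');s=sensors.state();print(px(p,s['tool_pos']))
im2,q=snap('side','side2.png');print(px(q,s['tool_pos']))
im3,r=snap('scene','scene2.png');x,y=map(int,px(r,s['tool_pos']));print(x,y)
a=cv2.resize(im3[y-60:y+40,x-80:x+80],(640,400),interpolation=cv2.INTER_CUBIC)
x,y=map(int,px(q,s['tool_pos']))
b=im2
cv2.imwrite('pics/c2.png',cv2.resize(np.vstack([np.hstack([im,a]),np.hstack([b,im3])]),(800,500),interpolation=cv2.INTER_AREA))
E
```

```text
(np.float64(316.3443474063139), np.float64(221.55355821772022))
(np.float64(310.8548804023253), np.float64(168.9387968659982))
238 230
```

View pics/c2.png

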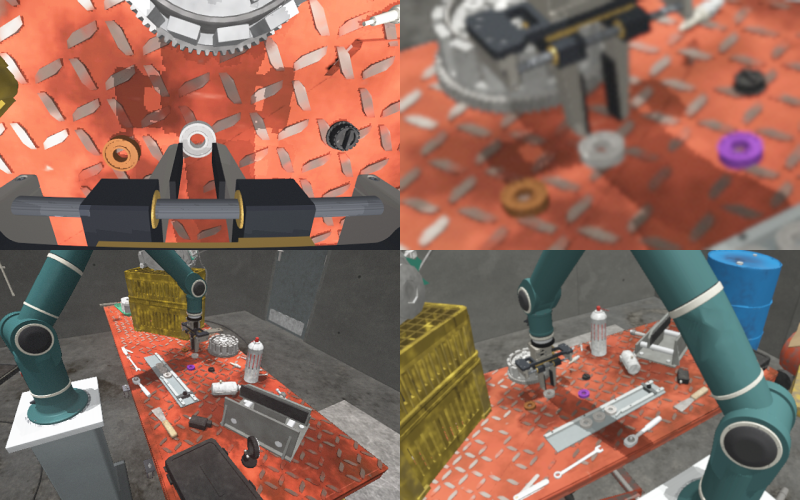

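```bash
python3 - <<'E'
from h import *
im,p=load('wrist2.png')
print(w(p,(316,222),11), w(p,(316,203),11), w(p,(316,250),11))
hsv=cv2.cvtColor(im,cv2.COLOR_BGR2HSV)
cv2.imwrite('pics/c3.png',cv2.resize(im[170:300,240:400],(800,600),interpolation=cv2.INTER_CUBIC))
print(sensors.state()['gripper_width'])
E
```

```text
[654.65443002 148.00213601  11.        ] [667.98824209 149.30691109  11.        ] [634.03107999 145.98378105  11.        ]
0.2942712368237911
```

View pics/c3.png

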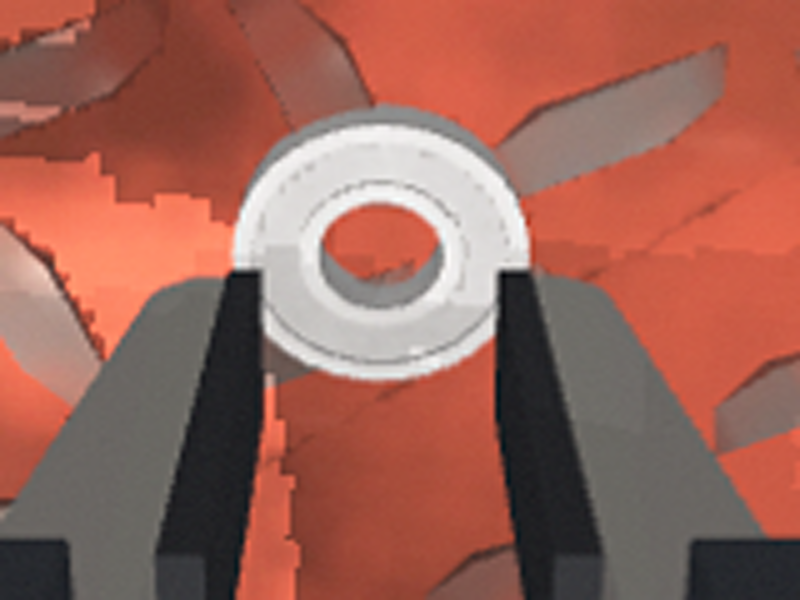

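```bash
python3 - <<'E'
from h import *
im,p=load('wrist2.png');K=p['K'];T=p['camera_from_world'];print(K,p['k1']);
for X in ((652,147.5,3.6),(662,147.5,3.6),(662,147.5,30),(652,147.5,30),(642,147.5,40)):
    print(X,(T@[*X,1])[:3].round(1),px(p,X))
print('tip depth',K[0,0]/1.685,'brg',K[0,0]/1.475, 'cam',-T[:3,:3].T@T[:3,3],T[2,:3])
im,q=load('scene2.png')
print([tuple(np.round(px(q,(652,147.5+s*14,z)))) for z in (3.6,30) for s in(-1,1)], px(q,(652,147.5,11)))
cv2.imwrite('pics/c4.png',cv2.resize(im[150:260,180:300],(720,660),interpolation=cv2.INTER_CUBIC)[:600])
E
```

```text
[[313.65849022   0.         315.37210873]
 [  0.         313.65849022 194.80521527]
 [  0.           0.           1.        ]] -0.04526486036445494
(652, 147.5, 3.6) [  0.7  18.7 218. ] (np.float64(316.320026024809), np.float64(221.6713538773434))
(662, 147.5, 3.6) [  1.6   9.1 215.1] (np.float64(317.74432127234275), np.float64(208.13365769217137))
(662, 147.5, 30) [  1.6  16.7 189.8] (np.float64(318.08677065650375), np.float64(222.42254889325196))
(652, 147.5, 30) [  0.7  26.3 192.7] (np.float64(316.470616017251), np.float64(237.50782396484726))
(642, 147.5, 40) [ -0.3  38.7 186. ] (np.float64(314.88982014203515), np.float64(259.8851321588802))
tip depth 186.14747194122666 brg 212.64982387862165 cam [732.00142123 156.07054956 207.03212154] [-0.28563636 -0.02838122 -0.95791773]
[(np.float64(244.0), np.float64(228.0)), (np.float64(232.0), np.float64(232.0)), (np.float64(243.0), np.float64(219.0)), (np.float64(231.0), np.float64(223.0))] (np.float64(237.86854560903845), np.float64(227.6478179358925))
```

View pics/c4.png

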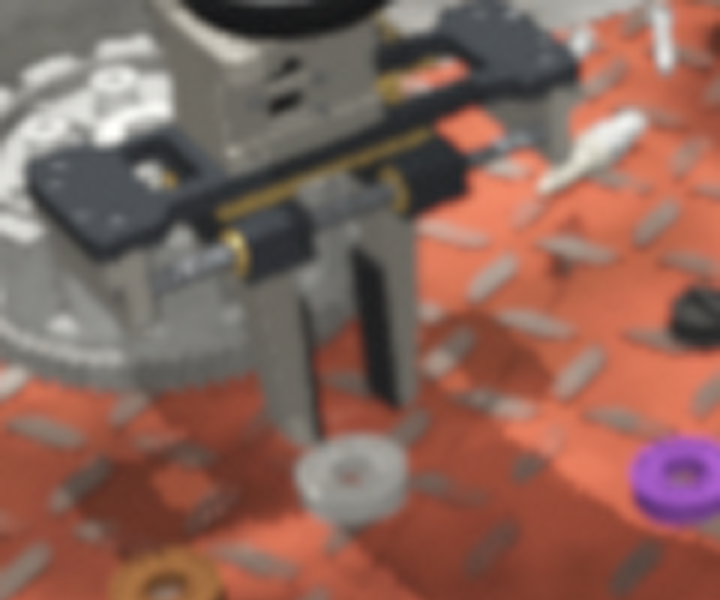

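The scene crop shows both fingertips hovering near (231,223) px, above the bearing at about (238,229). That puts the real tips roughly 30 mm above the table while the reported TCP z is 3.6 mm. The bearing hasn't been touched. I'll reopen, then feel downwards.

Call:
carry_out --motion '[{"hand": 0.3,"dx": 0,"dy": 0,"dz": 0,"ax": 0,"ay": 0,"az": 0},{"hand": 0.3,"dx": 0,"dy": 0,"dz": 0,"ax": 0,"ay": 0,"az": 0},{"hand": 0.3,"dx": 0,"dy": 0,"dz": 0,"ax": 0,"ay": 0,"az": 0},{"hand": 0.3,"dx": 0,"dy": 0,"dz": -8,"ax": 0,"ay": 0,"az": 0},{"hand": 0.3,"dx": 0,"dy": 0,"dz": -10,"ax": 0,"ay": 0,"az": 0}]'

```text
time: 3.9
tool_pos: [651.3, 147.3, -7.6]
eef_rot: [0.0, 0.999, 0.049, -0.001]
force: [-1.0, 1.2, -0.9]
gripper_width: 0.65
```

```bash
python3 - <<'E'
from h import *
s=sensors.state();print(s['tool_pos'],s['force'],s['gripper_width'])
im,p=snap('wrist','wrist3.png');im3,q=snap('scene','scene3.png');print(px(p,(652,147.5,11)))
a=cv2.resize(im[150:300,220:420],(533,400),interpolation=cv2.INTER_CUBIC)
b=cv2.resize(im3[180:260,190:290],(500,400)[0:2],interpolation=cv2.INTER_CUBIC)
cv2.imwrite('pics/c5.png',cv2.resize(np.hstack([a,b]),(800,310)))
for z in (-6,20,25,30): print(z,[tuple(np.round(px(q,(652,147.5+s*30,z)))) for s in(-1,1)],px(p,(662,117.5,z)))
E
```

```text
[651.32052711 147.32336877  -7.56694982] [-1.011097    1.20756549 -0.85468692] 0.6499309548138746
(np.float64(316.2787719092001), np.float64(231.3113635399705))
-6 [(np.float64(251.0), np.float64(229.0)), (np.float64(226.0), np.float64(238.0))] (np.float64(361.280818448649), np.float64(211.80363335349006))
20 [(np.float64(250.0), np.float64(220.0)), (np.float64(225.0), np.float64(229.0))] (np.float64(367.32518870451577), np.float64(226.43952821355396))
25 [(np.float64(250.0), np.float64(218.0)), (np.float64(225.0), np.float64(227.0))] (np.float64(368.67181878779644), np.float64(229.703270032876))
30 [(np.float64(249.0), np.float64(216.0)), (np.float64(224.0), np.float64(225.0))] (np.float64(370.08899919225615), np.float64(233.1391874976263))
```

View pics/c5.png

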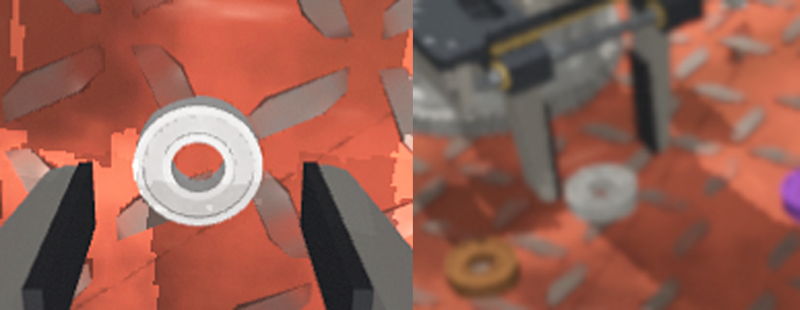

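The tips, near (227,231) px in the scene, are still about 16–20 mm up and clear of the bearing. I'll continue down, feeling for contact.

Call:
carry_out --motion '[{"hand": 0.3,"dx": 0.5,"dy": 0,"dz": -4,"ax": 0,"ay": 0,"az": 0},{"hand": 0.3,"dx": 0.5,"dy": 0,"dz": -8,"ax": 0,"ay": 0,"az": 0},{"hand": 0.3,"dx": 0.5,"dy": 0,"dz": -9,"ax": 0,"ay": 0,"az": 0},{"hand": 0.3,"dx": 0.5,"dy": 0,"dz": -10,"ax": 0,"ay": 0,"az": 0},{"hand": 0.3,"dx": 0.5,"dy": 0,"dz": -10,"ax": 0,"ay": 0,"az": 0}]'

```text
time: 4.62
tool_pos: [652.5, 147.5, -16.6]
eef_rot: [-0.0, 0.999, 0.049, -0.0]
force: [0.8, 0.2, -0.0]
gripper_width: 0.65
```

Call:
carry_out --motion '[{"hand": 0.3,"dx": 0,"dy": 0,"dz": -1,"ax": 0,"ay": 0,"az": 0},{"hand": 0.3,"dx": 0,"dy": 0,"dz": -2,"ax": 0,"ay": 0,"az": 0},{"hand": 0.3,"dx": 0,"dy": 0,"dz": -2,"ax": 0,"ay": 0,"az": 0}]'

```text
time: 5.0
tool_pos: [652.4, 147.4, -18.7]
eef_rot: [0.0, 0.999, 0.049, -0.0]
force: [-0.1, 0.0, 0.7]
gripper_width: 0.651
```

Call:
carry_out --motion '[{"hand": 0.3,"dx": 0,"dy": 0,"dz": -1,"ax": 0,"ay": 0,"az": 0},{"hand": 0.3,"dx": 0,"dy": 0,"dz": -2,"ax": 0,"ay": 0,"az": 0},{"hand": 0.3,"dx": 0,"dy": 0,"dz": -2,"ax": 0,"ay": 0,"az": 0}]'

```text
time: 5.38
tool_pos: [652.4, 147.5, -20.7]
eef_rot: [0.0, 0.999, 0.049, -0.0]
force: [-0.1, -0.6, -0.3]
gripper_width: 0.655
```

Call:
carry_out --motion '[{"hand": 0.3,"dx": 0,"dy": 0,"dz": -1,"ax": 0,"ay": 0,"az": 0},{"hand": 0.3,"dx": 0,"dy": 0,"dz": -1,"ax": 0,"ay": 0,"az": 0}]'

```text
time: 5.62
tool_pos: [652.4, 147.4, -21.7]
eef_rot: [0.0, 0.999, 0.049, -0.0]
force: [0.4, -0.4, -0.0]
gripper_width: 0.65
```

Call:
carry_out --motion '[{"hand": 0.3,"dx": 0,"dy": 0,"dz": -1,"ax": 0,"ay": 0,"az": 0},{"hand": 0.3,"dx": 0,"dy": 0,"dz": -1,"ax": 0,"ay": 0,"az": 0}]'

```text
time: 5.88
tool_pos: [652.4, 147.5, -22.7]
eef_rot: [0.0, 0.999, 0.049, -0.0]
force: [-0.5, 0.4, 0.1]
gripper_width: 0.65
```

Call:
carry_out --motion '[{"hand": 0.3,"dx": 0,"dy": 0,"dz": -1,"ax": 0,"ay": 0,"az": 0},{"hand": 0.3,"dx": 0,"dy": 0,"dz": -1,"ax": 0,"ay": 0,"az": 0}]'

```text
time: 6.12
tool_pos: [652.4, 147.5, -23.7]
eef_rot: [0.0, 0.999, 0.049, -0.0]
force: [-0.8, -0.2, -0.4]
gripper_width: 0.652
```

Call:
carry_out --motion '[{"hand": 0.3,"dx": 0,"dy": 0,"dz": -1,"ax": 0,"ay": 0,"az": 0},{"hand": 0.3,"dx": 0,"dy": 0,"dz": -1,"ax": 0,"ay": 0,"az": 0}]'

```text
time: 6.38
tool_pos: [652.4, 147.5, -24.7]
eef_rot: [0.0, 0.999, 0.049, -0.0]
force: [0.0, 0.9, 0.4]
gripper_width: 0.65
```

```bash
python3 - <<'E'
from h import *
im3,q=snap('scene','scene4.png');im,p=snap('wrist','wrist4.png')
a=cv2.resize(im[150:300,220:420],(533,400),interpolation=cv2.INTER_CUBIC)
b=cv2.resize(im3[190:250,200:275],(500,400),interpolation=cv2.INTER_CUBIC)
cv2.imwrite('pics/c6.png',cv2.resize(np.hstack([a,b]),(800,310)))
s=sensors.state();print(s['tool_pos'],s['force'])
for z in (0,5,10): print(z,[tuple(np.round(px(q,(652,147.5+s*30,z)),1)) for s in(-1,1)])
E
```

```text
[652.50811828 147.45145063 -24.61680039] [0.54875294 0.35780919 0.09549845]
0 [(np.float64(250.5), np.float64(227.1)), (np.float64(226.0), np.float64(236.1))]
5 [(np.float64(250.3), np.float64(225.3)), (np.float64(225.8), np.float64(234.3))]
10 [(np.float64(250.1), np.float64(223.6)), (np.float64(225.5), np.float64(232.5))]
```

View pics/c6.png

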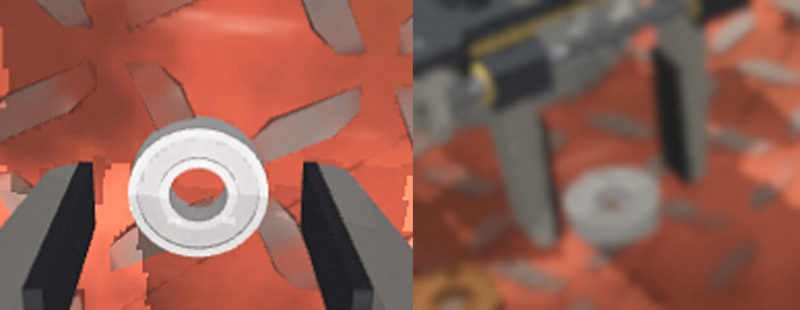

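The tips, near (227,237) px, are now about table height on either side of the bearing. Now I'll grip.

Call:
carry_out --motion '[{"hand": -0.3,"dx": 0,"dy": 0,"dz": 0,"ax": 0,"ay": 0,"az": 0},{"hand": -0.3,"dx": 0,"dy": 0,"dz": 0,"ax": 0,"ay": 0,"az": 0},{"hand": -0.3,"dx": 0,"dy": 0,"dz": 0,"ax": 0,"ay": 0,"az": 0},{"hand": -0.3,"dx": 0,"dy": 0,"dz": 0,"ax": 0,"ay": 0,"az": 0}]'

```text
time: 6.98
tool_pos: [652.6, 147.4, -24.5]
eef_rot: [0.0, 0.999, 0.049, 0.0]
force: [-0.2, -0.2, -0.5]
gripper_width: 0.405
```

Call:
carry_out --motion '[{"hand": -0.3,"dx": 0,"dy": 0,"dz": 0,"ax": 0,"ay": 0,"az": 0},{"hand": -0.3,"dx": 0,"dy": 0,"dz": 0,"ax": 0,"ay": 0,"az": 0}]'

```text
time: 7.22
tool_pos: [652.5, 147.4, -24.6]
eef_rot: [0.0, 0.999, 0.049, -0.0]
force: [-0.4, 0.4, -0.2]
gripper_width: 0.404
```

Call:
carry_out --motion '[{"hand": -0.3,"dx": 0,"dy": 0,"dz": 10,"ax": 0,"ay": 0,"az": 0},{"hand": -0.3,"dx": 0,"dy": 0,"dz": 25,"ax": 0,"ay": 0,"az": 0},{"hand": -0.3,"dx": 0,"dy": 0,"dz": 50,"ax": 0,"ay": 0,"az": 0},{"hand": -0.3,"dx": 0,"dy": 0,"dz": 60,"ax": 0,"ay": 0,"az": 0},{"hand": -0.3,"dx": 0,"dy": 0,"dz": 60,"ax": 0,"ay": 0,"az": 0}]'

```text
time: 7.85
tool_pos: [653.2, 147.7, 36.7]
eef_rot: [-0.0, 0.999, 0.049, 0.001]
force: [-0.0, 0.4, -1.5]
gripper_width: 0.404
```

```bash
python3 - <<'E'
from h import *
im3,q=snap('scene','scene5.png');im,p=snap('wrist','wrist5.png')
a=cv2.resize(im[130:280,220:420],(533,400),interpolation=cv2.INTER_CUBIC)
b=cv2.resize(im3[170:250,190:290],(500,400),interpolation=cv2.INTER_CUBIC)
cv2.imwrite('pics/c7.png',cv2.resize(np.hstack([a,b]),(800,310)))
s=sensors.state();print(s['tool_pos'],s['force'],s['gripper_width'])
E
```

```text
[651.97720675 147.42360995  34.93378857] [ 0.06748177 -0.04924955 -1.09936731] 0.404969476923605
```

View pics/c7.png

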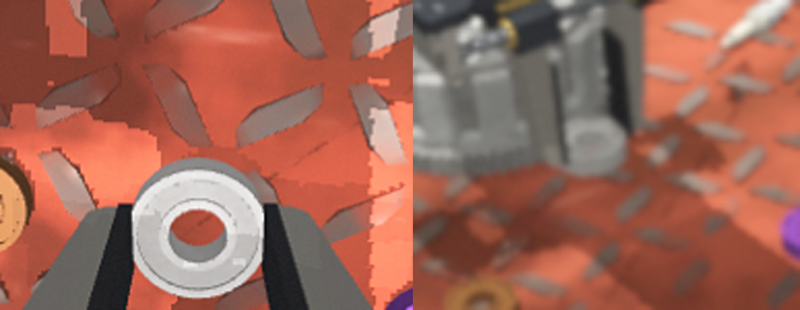

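The bearing is held level between the pads, centred near (316,243) px. Now I'll refine the line of the row from the first wrist picture.

```bash
python3 - <<'E'
from h import *
im,p=load('wrist5.png');print('held centre',w(p,(316,242.8),70.5),'tcp 652 147.4')
im,p=load('wrist0.png');hsv=cv2.cvtColor(im,cv2.COLOR_BGR2HSV);g=cv2.cvtColor(im,cv2.COLOR_BGR2GRAY)
C=[]
for u,v in ((135,72),(144,117.5),(155,159)):
    x0,y0=int(u)-32,int(v)-32;c=cv2.resize(g[y0:y0+64,x0:x0+64],None,fx=6,fy=6,interpolation=cv2.INTER_CUBIC)
    r=cv2.HoughCircles(c,cv2.HOUGH_GRADIENT,1,30,param1=120,param2=20,minRadius=90,maxRadius=118)
    r=r[0] if r is not None else []
    for k in r[:3]:
        q=(x0+(k[0]+.5)/6-.5,y0+(k[1]+.5)/6-.5); print(u,v,np.round(q,2),k[2]/6,w(p,q,17).round(1))
    # hole: dark centroid within 9 px
    y,x=np.mgrid[0:g.shape[0],0:g.shape[1]];d=np.hypot(x-u,y-v)<11
    t=np.percentile(g[d],35);ys,xs=np.nonzero(d&(g<t));print(' hole',xs.mean().round(1),ys.mean().round(1))
red=((hsv[...,1]>110)).astype(np.uint8)
P=[]
for v in range(2,140,3):
    xs=np.nonzero(red[v,60:200]==0)[0]+60
    # longest grey run start
    runs=np.split(xs,np.where(np.diff(xs)>1)[0]+1);r=max(runs,key=len);P.append((*w(p,(r[0],v),6)[:2],*w(p,(r[-1],v),6)[:2]))
P=np.array(P)
for i in (0,2):
    x,y=P[:,i],P[:,i+1];ok=np.ones(len(x),bool)
    for _ in range(6): f=np.polyfit(y[ok],x[ok],1);res=abs(x-np.polyval(f,y));ok=res<max(1,2*np.median(res))
    print('edge x=',f,ok.sum(),len(x))
E
```

```text
held centre [652.77784005 147.91293628  70.5       ] tcp 652 147.4
135 72 [134.83  74.33] 17.183332 [446.4 112.4  17. ]
 hole 133.1 71.9
144 117.5 [144.33 117.33] 15.483334 [450.6  65.3  17. ]
 hole 142.2 117.5
155 159 [154.83 159.67] 15.400001 [456.1  15.7  17. ]
 hole 154.0 159.1
edge x= [-9.45227052e-02  4.16397187e+02] 36 46
edge x= [-9.88815890e-02  5.01853093e+02] 42 46
```

Call:
carry_out --motion '[{"hand": -0.3,"dx": -45,"dy": 10,"dz": 0,"ax": 0,"ay": 0,"az": 0},{"hand": -0.3,"dx": -95,"dy": 20,"dz": 0,"ax": 0,"ay": 0,"az": 0},{"hand": -0.3,"dx": -145,"dy": 30,"dz": 0,"ax": 0,"ay": 0,"az": 0},{"hand": -0.3,"dx": -190,"dy": 39,"dz": 0,"ax": 0,"ay": 0,"az": 0},{"hand": -0.3,"dx": -214,"dy": 43.5,"dz": 0,"ax": 0,"ay": 0,"az": 0}]'

```text
time: 8.57
tool_pos: [435.2, 191.1, 34.6]
eef_rot: [0.0, 0.999, 0.05, -0.001]
force: [-0.2, 0.6, -0.8]
gripper_width: 0.408
```

Call:
carry_out --motion '[{"hand": -0.3,"dx": 0,"dy": 0,"dz": -10,"ax": 0,"ay": 0,"az": 0},{"hand": -0.3,"dx": 0,"dy": 0,"dz": -30,"ax": 0,"ay": 0,"az": 0},{"hand": -0.3,"dx": 0,"dy": 0,"dz": -45,"ax": 0,"ay": 0,"az": 0},{"hand": -0.3,"dx": 0,"dy": 0,"dz": -50,"ax": 0,"ay": 0,"az": 0},{"hand": -0.3,"dx": 0,"dy": 0,"dz": -50,"ax": 0,"ay": 0,"az": 0}]'

```text
time: 9.2
tool_pos: [438.6, 190.5, -15.1]
eef_rot: [0.0, 0.999, 0.049, -0.0]
force: [-0.4, -0.2, -0.6]
gripper_width: 0.402
```

Call:
carry_out --motion '[{"hand": -0.3,"dx": 0,"dy": 0,"dz": -1,"ax": 0,"ay": 0,"az": 0},{"hand": -0.3,"dx": 0,"dy": 0,"dz": -2,"ax": 0,"ay": 0,"az": 0},{"hand": -0.3,"dx": 0,"dy": 0,"dz": -2,"ax": 0,"ay": 0,"az": 0}]'

```text
time: 9.57
tool_pos: [438.6, 191.1, -16.4]
eef_rot: [-0.0, 0.999, 0.049, 0.0]
force: [-1.2, 0.3, -0.0]
gripper_width: 0.405
```

Call:
carry_out --motion '[{"hand": -0.3,"dx": 0,"dy": 0,"dz": -1,"ax": 0,"ay": 0,"az": 0},{"hand": -0.3,"dx": 0,"dy": 0,"dz": -1,"ax": 0,"ay": 0,"az": 0}]'

```text
time: 9.82
tool_pos: [438.5, 191.0, -17.6]
eef_rot: [-0.0, 0.999, 0.049, 0.0]
force: [-0.3, 0.5, -0.9]
gripper_width: 0.401
```

Call:
carry_out --motion '[{"hand": -0.3,"dx": 0.5,"dy": 0,"dz": 0,"ax": 0,"ay": 0,"az": 0},{"hand": -0.3,"dx": 1,"dy": 0,"dz": 0,"ax": 0,"ay": 0,"az": 0},{"hand": -0.3,"dx": 1,"dy": 0,"dz": 0,"ax": 0,"ay": 0,"az": 0}]'

```text
time: 10.2
tool_pos: [439.6, 191.0, -17.6]
eef_rot: [0.0, 0.999, 0.049, 0.0]
force: [-0.6, 0.1, -0.6]
gripper_width: 0.41
```

Next I'll feel for the fence in +x in 0.5 mm steps.

Call:
carry_out --motion '[{"hand": -0.3,"dx": 0.5,"dy": 0,"dz": 0,"ax": 0,"ay": 0,"az": 0},{"hand": -0.3,"dx": 0.5,"dy": 0,"dz": 0,"ax": 0,"ay": 0,"az": 0}]'

```text
time: 10.45
tool_pos: [440.1, 191.0, -17.6]
eef_rot: [-0.0, 0.999, 0.049, 0.0]
force: [-0.2, 1.0, -0.6]
gripper_width: 0.406
```

Call:
carry_out --motion '[{"hand": -0.3,"dx": 0.5,"dy": 0,"dz": 0,"ax": 0,"ay": 0,"az": 0},{"hand": -0.3,"dx": 0.5,"dy": 0,"dz": 0,"ax": 0,"ay": 0,"az": 0}]'

```text
time: 10.7
tool_pos: [440.5, 190.9, -17.6]
eef_rot: [0.0, 0.999, 0.049, -0.0]
force: [-0.2, -0.1, -0.9]
gripper_width: 0.404
```

Call:
carry_out --motion '[{"hand": -0.3,"dx": 0.5,"dy": 0,"dz": 0,"ax": 0,"ay": 0,"az": 0},{"hand": -0.3,"dx": 0.5,"dy": 0,"dz": 0,"ax": 0,"ay": 0,"az": 0}]'

```text
time: 10.95
tool_pos: [440.6, 190.9, -17.7]
eef_rot: [0.0, 0.999, 0.049, -0.0]
force: [-2.1, -0.4, 0.1]
gripper_width: 0.406
```

The fence contact is at x≈440.6, so the centre line is at 439.6, which agrees with vision (439.4). I'll back off and set the bearing down.

Call:
carry_out --motion '[{"hand": -0.3,"dx": -1.3,"dy": 0,"dz": 0,"ax": 0,"ay": 0,"az": 0},{"hand": -0.3,"dx": -1.3,"dy": 0,"dz": -0.7,"ax": 0,"ay": 0,"az": 0},{"hand": -0.3,"dx": -1.3,"dy": 0,"dz": -0.7,"ax": 0,"ay": 0,"az": 0}]'

```text
time: 11.32
tool_pos: [439.9, 191.0, -18.3]
eef_rot: [-0.0, 0.999, 0.049, 0.0]
force: [0.0, 0.5, -0.7]
gripper_width: 0.408
```

Call:
carry_out --motion '[{"hand": -0.3,"dx": 0,"dy": 0,"dz": -0.5,"ax": 0,"ay": 0,"az": 0},{"hand": -0.3,"dx": 0,"dy": 0,"dz": -0.5,"ax": 0,"ay": 0,"az": 0}]'

```text
time: 11.58
tool_pos: [439.8, 191.0, -18.7]
eef_rot: [-0.0, 0.999, 0.049, 0.0]
force: [-0.3, -1.1, 1.9]
gripper_width: 0.404
```

Call:
carry_out --motion '[{"hand": 0.2,"dx": 0,"dy": 0,"dz": 0,"ax": 0,"ay": 0,"az": 0},{"hand": 0.2,"dx": 0,"dy": 0,"dz": 0,"ax": 0,"ay": 0,"az": 0},{"hand": 0.2,"dx": 0,"dy": 0,"dz": 0,"ax": 0,"ay": 0,"az": 0}]'

```text
time: 11.95
tool_pos: [439.7, 191.0, -18.8]
eef_rot: [0.0, 0.999, 0.049, 0.0]
force: [0.2, -0.2, -0.5]
gripper_width: 0.601
```

Call:
carry_out --motion '[{"hand": 0.2,"dx": 0,"dy": 0,"dz": 5,"ax": 0,"ay": 0,"az": 0},{"hand": 0.2,"dx": 0,"dy": 0,"dz": 25,"ax": 0,"ay": 0,"az": 0},{"hand": 0.2,"dx": 0,"dy": 25,"dz": 60,"ax": 0,"ay": 0,"az": 0},{"hand": -1,"dx": -4,"dy": 45,"dz": 60,"ax": 0,"ay": 0,"az": 0},{"hand": -1,"dx": -4,"dy": 45,"dz": 60,"ax": 0,"ay": 0,"az": 0}]'

```text
time: 12.58
tool_pos: [435.5, 237.5, 41.7]
eef_rot: [-0.001, 0.999, 0.05, 0.0]
force: [0.3, -0.6, -0.5]
gripper_width: 0.402
```

Call:
carry_out --motion '[{"hand": -1,"dx": 0,"dy": 0,"dz": 0,"ax": 0,"ay": 0,"az": 0},{"hand": -1,"dx": 0,"dy": 0,"dz": 0,"ax": 0,"ay": 0,"az": 0},{"hand": -1,"dx": 0,"dy": 0,"dz": 0,"ax": 0,"ay": 0,"az": 0},{"hand": -1,"dx": 0,"dy": 0,"dz": 0,"ax": 0,"ay": 0,"az": 0}]'

```text
time: 13.08
tool_pos: [435.7, 235.5, 41.0]
eef_rot: [0.0, 0.999, 0.048, -0.0]
force: [-0.0, 0.7, -0.3]
gripper_width: 0.006
```

```bash
python3 - <<'E'
from h import *
s=sensors.state();print(s['tool_pos'],s['force'],s['gripper_width'])
im,p=snap('wrist','wrist6.png');im3,q=snap('scene','scene6.png')
c=cv2.resize(im3[200:340,210:450],None,fx=3,fy=3,interpolation=cv2.INTER_CUBIC)
cv2.imwrite('pics/c8.png',c)
# ring centroids in scene: bright low-sat blobs near predicted
for n,(x,y) in {'b1':(456.3,16.5),'b2':(451.3,65.4),'b3':(446.7,114),'b4':(439.7,191)}.items(): print(n,np.round(px(q,(x,y,17)),1),np.round(px(p,(x,y,17)),1))
E
```

```text
[435.74348207 235.50275154  41.04473983] [-0.03312577  0.68916952 -0.27691311] 0.006122807832192654
b1 [335.8 254. ] [591.2 210. ]
b2 [316.8 264.1] [533.1 210.6]
b3 [297.  274.4] [472.9 210.7]
b4 [263.5 291.7] [374.2 210.4]
```

```bash
python3 - <<'E'
from h import *
im,p=load('wrist6.png');g=cv2.cvtColor(im,cv2.COLOR_BGR2GRAY)
for n,u,v in (('b1',591,210),('b2',533,210),('b3',473,210.7),('b4',374,210.4)):
    x0,y0=int(u)-34,int(v)-34;c=cv2.resize(g[y0:y0+68,x0:x0+68],None,fx=6,fy=6,interpolation=cv2.INTER_CUBIC)
    r=cv2.HoughCircles(c,cv2.HOUGH_GRADIENT,1,30,param1=120,param2=15,minRadius=90,maxRadius=190)
    if r is None: print(n,None);continue
    for k in r[0][:2]:
        q=(x0+(k[0]+.5)/6-.5,y0+(k[1]+.5)/6-.5); print(n,np.round(q,1),round(k[2]/6,1),w(p,q,17).round(1))
E
```

```text
b1 [582.8 202.7] 28.9 [461.6  25.9  17. ]
b1 [584.3 208.5] 25.9 [457.   22.9  17. ]
b2 [527.7 207.7] 24.7 [453.3  70.6  17. ]
b2 [530.8 212.3] 20.3 [449.7  66.8  17. ]
b3 [475.2 215.8] 29.1 [442.7 111.2  17. ]
b3 [467.3 206.2] 26.2 [449.9 119.3  17. ]
b4 [372.5 206.8] 24.2 [442.4 192.8  17. ]
b4 [374.5 212.5] 27.3 [438.  190.5  17. ]
```

Call:
carry_out --motion '[{"hand": -1,"dx": 0,"dy": 2,"dz": -25,"ax": 0,"ay": 0,"az": 0},{"hand": -1,"dx": 0,"dy": 2,"dz": -45,"ax": 0,"ay": 0,"az": 0},{"hand": -1,"dx": 0,"dy": 2,"dz": -54,"ax": 0,"ay": 0,"az": 0},{"hand": -1,"dx": 0,"dy": 2,"dz": -57.5,"ax": 0,"ay": 0,"az": 0},{"hand": -1,"dx": 0,"dy": 2,"dz": -57.5,"ax": 0,"ay": 0,"az": 0}]'

```text
time: 13.8
tool_pos: [435.9, 238.0, -16.1]
eef_rot: [-0.0, 0.999, 0.049, 0.0]
force: [-0.5, 0.6, -0.5]
gripper_width: 0.003
```

Call:
carry_out --motion '[{"hand": -1,"dx": 0.4,"dy": -5,"dz": 0,"ax": 0,"ay": 0,"az": 0},{"hand": -1,"dx": 1,"dy": -10,"dz": 0,"ax": 0,"ay": 0,"az": 0},{"hand": -1,"dx": 1.5,"dy": -15,"dz": 0,"ax": 0,"ay": 0,"az": 0},{"hand": -1,"dx": 2,"dy": -20,"dz": 0,"ax": 0,"ay": 0,"az": 0},{"hand": -1,"dx": 2.4,"dy": -25,"dz": 0,"ax": 0,"ay": 0,"az": 0}]'

```text
time: 14.42
tool_pos: [438.3, 212.8, -16.2]
eef_rot: [-0.0, 0.999, 0.049, 0.0]
force: [0.7, 0.0, 1.3]
gripper_width: 0.002
```

Call:
carry_out --motion '[{"hand": -1,"dx": 0.5,"dy": -5,"dz": 0,"ax": 0,"ay": 0,"az": 0},{"hand": -1,"dx": 1,"dy": -10,"dz": 0,"ax": 0,"ay": 0,"az": 0},{"hand": -1,"dx": 1.5,"dy": -15,"dz": 0,"ax": 0,"ay": 0,"az": 0},{"hand": -1,"dx": 2,"dy": -20,"dz": 0,"ax": 0,"ay": 0,"az": 0},{"hand": -1,"dx": 2.5,"dy": -25,"dz": 0,"ax": 0,"ay": 0,"az": 0}]'

```text
time: 15.05
tool_pos: [440.8, 187.9, -16.2]
eef_rot: [-0.0, 0.999, 0.049, 0.0]
force: [-0.5, 1.9, 2.6]
gripper_width: 0.006
```

```bash
python3 - <<'E'
from h import *
s=sensors.state();print(s['tool_pos'],s['force'])
im3,q=snap('scene','scene7.png')
c=cv2.resize(im3[205:325,225:435],None,fx=3.8,fy=3.8,interpolation=cv2.INTER_CUBIC)
cv2.imwrite('pics/c9.png',c)
# bright ring holes along the row
g=cv2.cvtColor(im3,cv2.COLOR_BGR2GRAY)
for y in (16.5,65.4,114,165): print(np.round(px(q,(457.9-.098*y,y,17)),1))
E
```

```text
[440.81812425 187.87645621 -16.16402324] [-0.49076785  1.9010933   2.5846326 ]
[335.8 254. ]
[316.8 264. ]
[297.  274.4]
[275.2 285.9]
```

Fz rose with the contact, which suggests the chamfered finger tip is pressing on the bearing's top edge. I'll back off and go a bit lower.

Call:
carry_out --motion '[{"hand": -1,"dx": -0.6,"dy": 6,"dz": 0,"ax": 0,"ay": 0,"az": 0},{"hand": -1,"dx": -0.6,"dy": 6,"dz": 0,"ax": 0,"ay": 0,"az": 0},{"hand": -1,"dx": -0.6,"dy": 6,"dz": -2,"ax": 0,"ay": 0,"az": 0},{"hand": -1,"dx": -0.6,"dy": 6,"dz": -2,"ax": 0,"ay": 0,"az": 0}]'

```text
time: 15.6
tool_pos: [440.3, 193.6, -16.3]
eef_rot: [-0.0, 0.999, 0.049, -0.0]
force: [-5.7, -4.1, 29.3]
gripper_width: 0.006
```

Call:
carry_out --motion '[{"hand": -1,"dx": 0,"dy": 0,"dz": -1,"ax": 0,"ay": 0,"az": 0},{"hand": -1,"dx": 0,"dy": 0,"dz": -1,"ax": 0,"ay": 0,"az": 0}]'

```text
time: 15.85
tool_pos: [440.3, 193.6, -16.4]
eef_rot: [-0.0, 0.999, 0.049, -0.0]
force: [-8.8, -4.7, 39.9]
gripper_width: 0.009
```

That is tip contact at about 40 N vertically, so I'll relieve it at once. I'll then look to see whether the tips are on the plate or on the bearing.

Call:
carry_out --motion '[{"hand": -1,"dx": 0,"dy": 0,"dz": 4.5,"ax": 0,"ay": 0,"az": 0},{"hand": -1,"dx": 0,"dy": 0,"dz": 4.5,"ax": 0,"ay": 0,"az": 0}]'

```text
time: 16.1
tool_pos: [439.9, 193.8, -14.8]
eef_rot: [0.0, 0.999, 0.049, -0.0]
force: [0.9, -0.3, 0.1]
gripper_width: 0.005
```

```bash
python3 - <<'E'
from h import *
s=sensors.state();print(s['tool_pos'],s['force'])
im3,q=snap('scene','scene8.png');im,p=snap('wrist','wrist8.png');im2,r=snap('side','side8.png')
t=s['tool_pos'];x,y=map(int,px(r,(t[0],t[1]-30,15)));print('side',x,y)
a=cv2.resize(im3[225:325,235:360],(500,400),interpolation=cv2.INTER_CUBIC)
b=cv2.resize(im[150:270,300:450],(500,400),interpolation=cv2.INTER_CUBIC)
c=cv2.resize(im2[y-50:y+30,x-50:x+50],(500,400),interpolation=cv2.INTER_CUBIC)
cv2.imwrite('pics/c10.png',cv2.resize(np.vstack([np.hstack([a,b]),np.hstack([c,cv2.resize(im3,(500,400))])]),(750,600)))
E
```

```text
[439.86714998 193.80970938 -14.80385382] [ 0.86255869 -0.28223944  0.08104472]
side 248 176
```

View pics/c10.png

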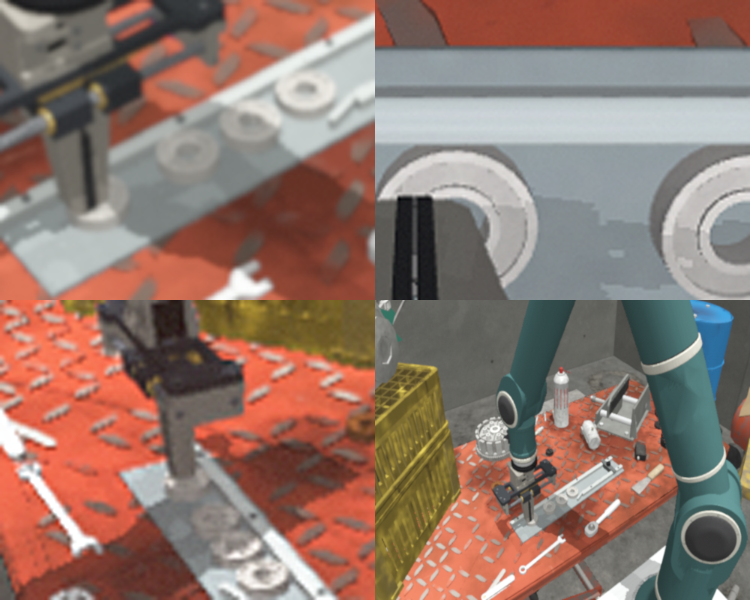

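The picture shows the closed fingertips standing on top of bearing 4, at about (95,210) in the first panel. The tips are therefore about 33 mm above the reported TCP. I'll check where bearing 4 is, then raise.

Call:
carry_out --motion '[{"hand": -1,"dx": 0,"dy": 0,"dz": 10,"ax": 0,"ay": 0,"az": 0},{"hand": -1,"dx": -2,"dy": 20,"dz": 40,"ax": 0,"ay": 0,"az": 0},{"hand": -1,"dx": -5,"dy": 51,"dz": 40,"ax": 0,"ay": 0,"az": 0},{"hand": -1,"dx": -5,"dy": 51,"dz": 40,"ax": 0,"ay": 0,"az": 0}]'

```text
time: 16.75
tool_pos: [434.8, 247.6, 25.9]
eef_rot: [-0.001, 0.999, 0.051, 0.0]
force: [-0.1, -0.8, 0.2]
gripper_width: 0.005
```

```bash
python3 - <<'E'
from h import *
s=sensors.state();print(s['tool_pos'])
im,p=load('wrist8.png')
print('b4 right ext',w(p,(365,242),17),'top',w(p,(350,210),17),'b3 left',w(p,(414,244),17))
im,p=snap('wrist','wrist9.png');g=cv2.GaussianBlur(cv2.cvtColor(im,cv2.COLOR_BGR2GRAY),(3,3),0)
pts={'b1':(456.3,16.5),'b2':(451.3,65.4),'b3':(446.7,114),'b4':(439.7,191)}
# rectify to plane z=17, 2px/mm, x'=along world y, y'=-x ; Hough r=20mm
ys=np.arange(240,-20,-.25);xs=np.arange(490,400,-.25)
mp=np.array([[px(p,(x,y,17)) for y in ys] for x in xs],np.float32)
t=cv2.remap(g,mp[...,0],mp[...,1],cv2.INTER_LINEAR);cv2.imwrite('pics/rect9.png',t)
r=cv2.HoughCircles(t,cv2.HOUGH_GRADIENT,1,100,param1=80,param2=15,minRadius=76,maxRadius=84)
for k in sorted(r[0],key=lambda k:k[0])[:10]: print('xy',490-k[1]*.25,240-k[0]*.25,'r',k[2]*.25)
r=cv2.HoughCircles(t,cv2.HOUGH_GRADIENT,1,100,param1=80,param2=12,minRadius=28,maxRadius=44)
for k in sorted(r[0],key=lambda k:k[0])[:10]: print('inner xy',490-k[1]*.25,240-k[0]*.25,'r',k[2]*.25)
E
```

```text
[434.83423671 247.57879457  25.88781253]
b4 right ext [441.99917033 164.87079284  17.        ] top [461.28176372 176.45038033  17.        ] b3 left [443.44019252 135.19442026  17.        ]
xy 440.125 184.875 r 19.95
xy 445.875 115.375 r 19.875
xy 448.875 65.125 r 20.025
xy 455.125 16.375 r 20.025
inner xy 415.625 238.125 r 10.275
inner xy 440.375 184.875 r 8.375
inner xy 445.875 115.125 r 8.425
inner xy 472.375 102.125 r 9.2
inner xy 448.875 65.125 r 8.225
inner xy 430.125 23.875 r 7.1
inner xy 455.375 16.375 r 8.175
inner xy 432.125 -3.375 r 10.85
```

The rectified picture gives bearing 4 at (440.1,184.9), flat with r=20, and bearings 3, 2 and 1 undisturbed and in line within about 1.5 mm. I'll lower behind bearing 4 to the right height.

Call:
carry_out --motion '[{"hand": -1,"dx": 0,"dy": 0,"dz": -25,"ax": 0,"ay": 0,"az": 0},{"hand": -1,"dx": 0,"dy": 0,"dz": -42,"ax": 0,"ay": 0,"az": 0},{"hand": -1,"dx": 0,"dy": 0,"dz": -47,"ax": 0,"ay": 0,"az": 0},{"hand": -1,"dx": 0,"dy": 0,"dz": -47,"ax": 0,"ay": 0,"az": 0}]'

```text
time: 17.3
tool_pos: [435.0, 244.4, -22.1]
eef_rot: [0.0, 0.999, 0.048, -0.0]
force: [-0.4, 0.2, 1.0]
gripper_width: 0.001
```

Call:
carry_out --motion '[{"hand": -1,"dx": 0,"dy": 0,"dz": -1,"ax": 0,"ay": 0,"az": 0},{"hand": -1,"dx": 0,"dy": 0,"dz": -2,"ax": 0,"ay": 0,"az": 0},{"hand": -1,"dx": 0,"dy": 0,"dz": -2,"ax": 0,"ay": 0,"az": 0}]'

```text
time: 17.68
tool_pos: [435.2, 245.1, -23.6]
eef_rot: [-0.0, 0.999, 0.049, 0.0]
force: [0.0, -0.1, -0.1]
gripper_width: 0.004
```

Call:
carry_out --motion '[{"hand": -1,"dx": 0.5,"dy": -5,"dz": 0,"ax": 0,"ay": 0,"az": 0},{"hand": -1,"dx": 1,"dy": -10,"dz": 0,"ax": 0,"ay": 0,"az": 0},{"hand": -1,"dx": 1.5,"dy": -15,"dz": 0,"ax": 0,"ay": 0,"az": 0},{"hand": -1,"dx": 2,"dy": -20,"dz": 0,"ax": 0,"ay": 0,"az": 0},{"hand": -1,"dx": 2.5,"dy": -25,"dz": 0,"ax": 0,"ay": 0,"az": 0}]'

```text
time: 18.3
tool_pos: [437.6, 219.6, -23.8]
eef_rot: [0.0, 0.999, 0.049, -0.0]
force: [0.6, 0.1, 0.3]
gripper_width: 0.005
```

Call:
carry_out --motion '[{"hand": -1,"dx": 0.5,"dy": -5,"dz": 0,"ax": 0,"ay": 0,"az": 0},{"hand": -1,"dx": 1,"dy": -10,"dz": 0,"ax": 0,"ay": 0,"az": 0},{"hand": -1,"dx": 1.5,"dy": -15,"dz": 0,"ax": 0,"ay": 0,"az": 0},{"hand": -1,"dx": 2,"dy": -20,"dz": 0,"ax": 0,"ay": 0,"az": 0}]'

```text
time: 18.8
tool_pos: [439.5, 199.7, -23.8]
eef_rot: [-0.0, 0.999, 0.049, -0.0]
force: [1.0, 0.1, 0.2]
gripper_width: 0.002
```

```bash
cat >> h.py <<'E'
def rows(f,y0=240,y1=-60,n='wrist'):
    s=sensors.state();print(s['time'],s['tool_pos'].round(1),s['force'].round(1))
    im,p=snap(n,f);g=cv2.GaussianBlur(cv2.cvtColor(im,cv2.COLOR_BGR2GRAY),(3,3),0)
    ys=np.arange(y0,y1,-.25);xs=np.arange(490,420,-.25)
    mp=np.array([[px(p,(x,y,17)) for y in ys] for x in xs],np.float32)
    t=cv2.remap(g,mp[...,0],mp[...,1],cv2.INTER_LINEAR)
    r=cv2.HoughCircles(t,cv2.HOUGH_GRADIENT,1,100,param1=80,param2=15,minRadius=76,maxRadius=84)
    for k in sorted(r[0],key=lambda k:k[0]) if r is not None else []:
        x,y=490-k[1]*.25,y0-k[0]*.25;print('xy',x,y,'r',k[2]*.25,'off centre line',round(x-(458.35-.098*y),1))
E
python3 -c "
from h import *
rows('w10.png')"
```

```text
18.8 [439.5 199.7 -23.8] [1.  0.1 0.2]
xy 442.625 167.125 r 19.45 off centre line 0.7
xy 446.375 114.875 r 19.75 off centre line -0.7
xy 449.125 65.375 r 19.75 off centre line -2.8
xy 455.375 16.875 r 19.975 off centre line -1.3
```

Pushing properly now, with bearing 4 at y=167 and in line. Continuing.

Call:
carry_out --motion '[{"hand": -1,"dx": 0.5,"dy": -5,"dz": 0,"ax": 0,"ay": 0,"az": 0},{"hand": -1,"dx": 1,"dy": -10,"dz": 0,"ax": 0,"ay": 0,"az": 0},{"hand": -1,"dx": 1.5,"dy": -15,"dz": 0,"ax": 0,"ay": 0,"az": 0},{"hand": -1,"dx": 2,"dy": -20,"dz": 0,"ax": 0,"ay": 0,"az": 0},{"hand": -1,"dx": 2.5,"dy": -25,"dz": 0,"ax": 0,"ay": 0,"az": 0}]'

```text
time: 19.48
tool_pos: [442.0, 174.7, -23.8]
eef_rot: [-0.0, 0.999, 0.049, -0.0]
force: [0.0, 0.8, -0.7]
gripper_width: 0.003
```

```bash
python3 -c "
from h import *
rows('w11.png')"
```

```text
19.475 [442.  174.7 -23.8] [ 0.   0.8 -0.7]
xy 445.375 142.625 r 19.725 off centre line 1.0
xy 447.125 102.625 r 20.225 off centre line -1.2
xy 449.125 62.875 r 20.275 off centre line -3.1
xy 455.125 16.375 r 20.3 off centre line -1.6
```

Call:
carry_out --motion '[{"hand": -1,"dx": 0.5,"dy": -5,"dz": 0,"ax": 0,"ay": 0,"az": 0},{"hand": -1,"dx": 1,"dy": -10,"dz": 0,"ax": 0,"ay": 0,"az": 0},{"hand": -1,"dx": 1.5,"dy": -15,"dz": 0,"ax": 0,"ay": 0,"az": 0},{"hand": -1,"dx": 2,"dy": -20,"dz": 0,"ax": 0,"ay": 0,"az": 0}]'

```text
time: 20.02
tool_pos: [444.0, 154.7, -23.8]
eef_rot: [-0.0, 0.999, 0.049, -0.0]
force: [0.8, 0.9, 0.5]
gripper_width: 0.006
```

```bash
python3 -c "
from h import *
rows('w12.png')"
```

```text
20.025 [444.  154.7 -23.8] [0.8 0.9 0.5]
xy 447.375 122.625 r 19.725 off centre line 1.0
xy 447.875 82.875 r 19.75 off centre line -2.4
xy 449.375 42.875 r 20.025 off centre line -4.8
xy 456.875 4.125 r 20.025 off centre line -1.1
```

The row is starting to bow: bearing 2 is 4.8 mm and bearing 3 is 2.4 mm off towards −x. I'll stop here and nudge both back to the fence from the open side before going on.

Call:
carry_out --motion '[{"hand": -1,"dx": -0.5,"dy": 5,"dz": 0,"ax": 0,"ay": 0,"az": 0},{"hand": -1,"dx": -0.5,"dy": 5,"dz": 40,"ax": 0,"ay": 0,"az": 0},{"hand": -1,"dx": -15,"dy": -30,"dz": 45,"ax": 0,"ay": 0,"az": 0},{"hand": -1,"dx": -28,"dy": -75,"dz": 45,"ax": 0,"ay": 0,"az": 0},{"hand": -1,"dx": -34,"dy": -112,"dz": 45,"ax": 0,"ay": 0,"az": 0}]'

```text
time: 20.7
tool_pos: [409.2, 41.9, 21.4]
eef_rot: [0.0, 0.999, 0.049, -0.0]
force: [1.2, -0.1, -0.4]
gripper_width: 0.002
```

Call:
carry_out --motion '[{"hand": -1,"dx": 0,"dy": 0,"dz": 0,"ax": 0,"ay": 0,"az": 0},{"hand": -1,"dx": 0,"dy": 0,"dz": -20,"ax": 0,"ay": 0,"az": 0},{"hand": -1,"dx": 0,"dy": 0,"dz": -40,"ax": 0,"ay": 0,"az": 0},{"hand": -1,"dx": 0,"dy": 0,"dz": -45,"ax": 0,"ay": 0,"az": 0},{"hand": -1,"dx": 0,"dy": 0,"dz": -45,"ax": 0,"ay": 0,"az": 0}]'

```text
time: 21.32
tool_pos: [410.1, 43.6, -23.9]
eef_rot: [0.0, 0.999, 0.049, -0.0]
force: [-0.1, -0.1, 0.5]
gripper_width: 0.001
```

Call:
carry_out --motion '[{"hand": -1,"dx": 3,"dy": 0,"dz": 0,"ax": 0,"ay": 0,"az": 0},{"hand": -1,"dx": 6,"dy": 0,"dz": 0,"ax": 0,"ay": 0,"az": 0},{"hand": -1,"dx": 9,"dy": 0,"dz": 0,"ax": 0,"ay": 0,"az": 0},{"hand": -1,"dx": 11,"dy": 0,"dz": 0,"ax": 0,"ay": 0,"az": 0},{"hand": -1,"dx": 11,"dy": 0,"dz": 0,"ax": 0,"ay": 0,"az": 0}]'

```text
time: 21.95
tool_pos: [421.1, 42.9, -23.8]
eef_rot: [0.0, 0.999, 0.049, 0.0]
force: [-0.2, -0.4, 0.1]
gripper_width: 0.001
```

```bash
python3 -c "
from h import *
rows('w13.png')
rows('s13.png',n='scene')"
```

```text
21.95 [421.1  42.9 -23.8] [-0.2 -0.4  0.1]
xy 447.625 121.375 r 20.025 off centre line 1.2
xy 447.875 81.625 r 19.675 off centre line -2.5
xy 450.125 42.375 r 20.0 off centre line -4.1
xy 457.125 2.875 r 19.75 off centre line -0.9
22.0 [421.1  42.9 -23.8] [-0.5  1.1  0.1]
```

Call:
carry_out --motion '[{"hand": -1,"dx": 1,"dy": 0,"dz": 0,"ax": 0,"ay": 0,"az": 0},{"hand": -1,"dx": 2,"dy": 0,"dz": 0,"ax": 0,"ay": 0,"az": 0},{"hand": -1,"dx": 3,"dy": 0,"dz": 0,"ax": 0,"ay": 0,"az": 0},{"hand": -1,"dx": 4,"dy": 0,"dz": 0,"ax": 0,"ay": 0,"az": 0},{"hand": -1,"dx": 4,"dy": 0,"dz": 0,"ax": 0,"ay": 0,"az": 0}]'

```text
time: 22.68
tool_pos: [425.3, 43.0, -23.8]
eef_rot: [0.0, 0.999, 0.049, 0.0]
force: [0.3, -0.7, 0.2]
gripper_width: 0.007
```

Call:
carry_out --motion '[{"hand": -1,"dx": 0.5,"dy": 0,"dz": 0,"ax": 0,"ay": 0,"az": 0},{"hand": -1,"dx": 0.5,"dy": 0,"dz": 0,"ax": 0,"ay": 0,"az": 0}]'

```text
time: 22.92
tool_pos: [425.5, 43.0, -23.8]
eef_rot: [0.0, 0.999, 0.049, -0.0]
force: [-0.5, -0.6, 0.5]
gripper_width: 0.005
```

```bash
python3 -c "
from h import *
rows('w14.png')"
```

```text
22.925 [425.5  43.  -23.8] [-0.5 -0.6  0.5]
xy 447.375 121.625 r 20.025 off centre line 0.9
xy 448.375 81.875 r 19.75 off centre line -2.0
xy 454.625 42.375 r 19.75 off centre line 0.4
xy 457.125 3.375 r 20.225 off centre line -0.9
```

Call:
carry_out --motion '[{"hand": -1,"dx": -12,"dy": 0,"dz": 0,"ax": 0,"ay": 0,"az": 0},{"hand": -1,"dx": -14,"dy": 20,"dz": 0,"ax": 0,"ay": 0,"az": 0},{"hand": -1,"dx": -14,"dy": 39,"dz": 0,"ax": 0,"ay": 0,"az": 0},{"hand": -1,"dx": -10,"dy": 39,"dz": 0,"ax": 0,"ay": 0,"az": 0},{"hand": -1,"dx": -7,"dy": 39,"dz": 0,"ax": 0,"ay": 0,"az": 0}]'

```text
time: 23.6
tool_pos: [418.5, 81.3, -23.8]
eef_rot: [0.0, 0.999, 0.049, -0.0]
force: [0.9, -0.2, -0.5]
gripper_width: 0.008
```

Call:
carry_out --motion '[{"hand": -1,"dx": 1,"dy": 0,"dz": 0,"ax": 0,"ay": 0,"az": 0},{"hand": -1,"dx": 2,"dy": 0,"dz": 0,"ax": 0,"ay": 0,"az": 0},{"hand": -1,"dx": 3,"dy": 0,"dz": 0,"ax": 0,"ay": 0,"az": 0},{"hand": -1,"dx": 3.4,"dy": 0,"dz": 0,"ax": 0,"ay": 0,"az": 0},{"hand": -1,"dx": 3.4,"dy": 0,"dz": 0,"ax": 0,"ay": 0,"az": 0}]'

```text
time: 24.22
tool_pos: [422.0, 81.9, -23.8]
eef_rot: [0.0, 0.999, 0.049, 0.0]
force: [-0.9, -0.9, 0.0]
gripper_width: 0.004
```

```bash
python3 -c "
from h import *
rows('w15.png')"
```

```text
24.225 [422.   81.9 -23.8] [-0.9 -0.9  0. ]
xy 447.875 121.875 r 20.3 off centre line 1.5
xy 451.125 82.125 r 20.0 off centre line 0.8
xy 454.875 42.875 r 19.75 off centre line 0.7
xy 457.125 2.625 r 20.0 off centre line -1.0
```

Back in line, with offsets of +1.5, +0.8, +0.7 and −1.0 mm. I'll return to the tail.

Call:
carry_out --motion '[{"hand": -1,"dx": -10,"dy": 0,"dz": 0,"ax": 0,"ay": 0,"az": 0},{"hand": -1,"dx": -10,"dy": 0,"dz": 25,"ax": 0,"ay": 0,"az": 0},{"hand": -1,"dx": 0,"dy": 20,"dz": 45,"ax": 0,"ay": 0,"az": 0},{"hand": -1,"dx": 14,"dy": 60,"dz": 45,"ax": 0,"ay": 0,"az": 0},{"hand": -1,"dx": 20.5,"dy": 82,"dz": 45,"ax": 0,"ay": 0,"az": 0}]'

```text
time: 24.9
tool_pos: [442.9, 166.2, 21.7]
eef_rot: [-0.001, 0.999, 0.05, 0.001]
force: [-0.4, -0.3, -0.2]
gripper_width: 0.003
```

Call:
carry_out --motion '[{"hand": -1,"dx": 0,"dy": 0,"dz": 0,"ax": 0,"ay": 0,"az": 0},{"hand": -1,"dx": 0,"dy": 0,"dz": -20,"ax": 0,"ay": 0,"az": 0},{"hand": -1,"dx": 0,"dy": 0,"dz": -40,"ax": 0,"ay": 0,"az": 0},{"hand": -1,"dx": 0,"dy": 0,"dz": -45,"ax": 0,"ay": 0,"az": 0},{"hand": -1,"dx": 0,"dy": 0,"dz": -45,"ax": 0,"ay": 0,"az": 0}]'

```text
time: 25.52
tool_pos: [442.0, 163.0, -23.8]
eef_rot: [0.0, 0.999, 0.048, -0.0]
force: [-0.3, -0.3, -0.0]
gripper_width: 0.005
```

Call:
carry_out --motion '[{"hand": -1,"dx": 0.5,"dy": -5,"dz": 0,"ax": 0,"ay": 0,"az": 0},{"hand": -1,"dx": 1,"dy": -9,"dz": 0,"ax": 0,"ay": 0,"az": 0},{"hand": -1,"dx": 1.3,"dy": -13,"dz": 0,"ax": 0,"ay": 0,"az": 0},{"hand": -1,"dx": 1.7,"dy": -17,"dz": 0,"ax": 0,"ay": 0,"az": 0},{"hand": -1,"dx": 2,"dy": -21,"dz": 0,"ax": 0,"ay": 0,"az": 0}]'

```text
time: 26.15
tool_pos: [444.7, 143.3, -23.6]
eef_rot: [-0.0, 0.999, 0.049, 0.0]
force: [-1.5, 2.4, 3.0]
gripper_width: 0.006
```

```bash
python3 -c "
from h import *
rows('w16.png')"
```

```text
26.15 [444.7 143.3 -23.6] [-1.5  2.4  3. ]
xy 448.125 111.625 r 19.95 off centre line 0.7
xy 452.125 72.125 r 19.75 off centre line 0.8
xy 455.875 32.125 r 20.025 off centre line 0.7
xy 458.125 -7.125 r 19.75 off centre line -0.9
```

Call:
carry_out --motion '[{"hand": -1,"dx": 0.4,"dy": -4,"dz": 0,"ax": 0,"ay": 0,"az": 0},{"hand": -1,"dx": 0.8,"dy": -8,"dz": 0,"ax": 0,"ay": 0,"az": 0},{"hand": -1,"dx": 1.2,"dy": -12,"dz": 0,"ax": 0,"ay": 0,"az": 0},{"hand": -1,"dx": 1.6,"dy": -16,"dz": 0,"ax": 0,"ay": 0,"az": 0}]'

```text
time: 26.7
tool_pos: [446.0, 126.7, -23.8]
eef_rot: [0.0, 0.999, 0.049, -0.0]
force: [-0.4, 2.8, 2.2]
gripper_width: 0.004
```

```bash
python3 -c "
from h import *
rows('w17.png',200,-80)"
```

```text
26.7 [446.  126.7 -23.8] [-0.4  2.8  2.2]
xy 449.875 94.875 r 19.85 off centre line 0.8
xy 453.875 55.625 r 19.475 off centre line 1.0
xy 457.125 15.125 r 20.3 off centre line 0.3
xy 459.375 -24.125 r 20.3 off centre line -1.3
```

Call:
carry_out --motion '[{"hand": -1,"dx": 0.4,"dy": -4,"dz": 0,"ax": 0,"ay": 0,"az": 0},{"hand": -1,"dx": 0.8,"dy": -8,"dz": 0,"ax": 0,"ay": 0,"az": 0},{"hand": -1,"dx": 1.2,"dy": -12,"dz": 0,"ax": 0,"ay": 0,"az": 0},{"hand": -1,"dx": 1.6,"dy": -16,"dz": 0,"ax": 0,"ay": 0,"az": 0},{"hand": -1,"dx": 2,"dy": -20,"dz": 0,"ax": 0,"ay": 0,"az": 0}]'

```text
time: 27.38
tool_pos: [448.0, 106.6, -23.8]
eef_rot: [0.0, 0.999, 0.049, -0.0]
force: [-0.2, 1.5, 1.7]
gripper_width: 0.006
```

```bash
python3 -c "
from h import *
rows('w18.png',180,-100)"
```

```text
27.375 [448.  106.6 -23.8] [-0.2  1.5  1.7]
xy 451.875 75.375 r 20.25 off centre line 0.9
xy 455.125 35.125 r 20.025 off centre line 0.2
xy 458.625 -4.625 r 19.75 off centre line -0.2
xy 461.625 -43.625 r 19.75 off centre line -1.0
```

Call:
carry_out --motion '[{"hand": -1,"dx": 0.4,"dy": -4,"dz": 0,"ax": 0,"ay": 0,"az": 0},{"hand": -1,"dx": 0.8,"dy": -8,"dz": 0,"ax": 0,"ay": 0,"az": 0},{"hand": -1,"dx": 1.2,"dy": -12,"dz": 0,"ax": 0,"ay": 0,"az": 0},{"hand": -1,"dx": 1.6,"dy": -16,"dz": 0,"ax": 0,"ay": 0,"az": 0},{"hand": -1,"dx": 2,"dy": -20,"dz": 0,"ax": 0,"ay": 0,"az": 0}]'

```text
time: 28.05
tool_pos: [450.0, 86.6, -23.8]
eef_rot: [0.0, 0.999, 0.049, -0.0]
force: [-0.8, 2.3, 1.2]
gripper_width: 0.003
```

```bash
python3 -c "
from h import *
rows('w19.png',150,-120)"
```

```text
28.05 [450.   86.6 -23.8] [-0.8  2.3  1.2]
xy 453.625 54.875 r 20.0 off centre line 0.7
xy 456.375 15.375 r 20.3 off centre line -0.5
xy 458.875 -24.375 r 20.85 off centre line -1.9
xy 463.875 -63.875 r 19.75 off centre line -0.7
```

Call:
carry_out --motion '[{"hand": -1,"dx": 0.4,"dy": -4,"dz": 0,"ax": 0,"ay": 0,"az": 0},{"hand": -1,"dx": 0.8,"dy": -8,"dz": 0,"ax": 0,"ay": 0,"az": 0},{"hand": -1,"dx": 1.2,"dy": -12,"dz": 0,"ax": 0,"ay": 0,"az": 0},{"hand": -1,"dx": 1.6,"dy": -16,"dz": 0,"ax": 0,"ay": 0,"az": 0},{"hand": -1,"dx": 2,"dy": -20,"dz": 0,"ax": 0,"ay": 0,"az": 0}]'

```text
time: 28.72
tool_pos: [452.0, 66.7, -23.8]
eef_rot: [0.0, 0.999, 0.049, -0.0]
force: [-0.4, 3.2, 1.5]
gripper_width: 0.004
```

```bash
python3 -c "
from h import *
rows('w20.png',120,-140)"
```

```text
28.725 [452.   66.7 -23.8] [-0.4  3.2  1.5]
xy 456.125 34.875 r 19.75 off centre line 1.2
xy 458.375 -5.125 r 19.75 off centre line -0.5
xy 461.375 -44.875 r 20.3 off centre line -1.4
xy 465.375 -83.875 r 20.025 off centre line -1.2
```

Call:
carry_out --motion '[{"hand": -1,"dx": 0.4,"dy": -4,"dz": 0,"ax": 0,"ay": 0,"az": 0},{"hand": -1,"dx": 0.8,"dy": -8,"dz": 0,"ax": 0,"ay": 0,"az": 0},{"hand": -1,"dx": 1.2,"dy": -12,"dz": 0,"ax": 0,"ay": 0,"az": 0},{"hand": -1,"dx": 1.6,"dy": -16,"dz": 0,"ax": 0,"ay": 0,"az": 0},{"hand": -1,"dx": 2,"dy": -20,"dz": 0,"ax": 0,"ay": 0,"az": 0}]'

```text
time: 29.4
tool_pos: [454.0, 46.7, -23.8]
eef_rot: [0.0, 0.999, 0.049, -0.0]
force: [-0.6, 2.0, 0.9]
gripper_width: 0.01
```

```bash
python3 -c "
from h import *
rows('w21.png',100,-150)"
```

```text
29.4 [454.   46.7 -23.8] [-0.6  2.   0.9]
xy 457.875 14.875 r 19.925 off centre line 1.0
xy 460.375 -24.625 r 20.025 off centre line -0.4
xy 463.625 -64.625 r 20.025 off centre line -1.1
xy 467.375 -103.875 r 20.025 off centre line -1.2
```

```bash
python3 - <<'E'
from h import *
for f in ('w21.png','scene0.png','side0.png'):
    im,p=load(f);g=cv2.GaussianBlur(cv2.cvtColor(im,cv2.COLOR_BGR2GRAY),(3,3),0).astype(np.float32)
    ys=np.arange(-116,-196,-2.)
    print(f,px(p,(474,-160,6)))
    for off in (-12,0,12):
        q=np.array([[px(p,(458.35-.098*y+off,y,6)) for y in ys]],np.float32)
        t=cv2.remap(g,q[...,0],q[...,1],cv2.INTER_LINEAR)[0]
        print(off,' '.join(f'{int(-y)}:{int(v)}' for y,v in zip(ys,t)))
E
```

```text
w21.png (np.float64(640.9406850837499), np.float64(237.29867851636746))
-12 116:101 118:100 120:96 122:142 124:245 126:238 128:234 130:222 132:125 134:243 136:220 138:200 140:201 142:201 144:200 146:200 148:200 150:202 152:200 154:63 156:39 158:38 160:39 162:39 164:23 166:0 168:0 170:0 172:0 174:0 176:0 178:0 180:0 182:0 184:0 186:0 188:0 190:0 192:0 194:0
0 116:98 118:95 120:174 122:249 124:237 126:235 128:234 130:179 132:237 134:232 136:202 138:202 140:202 142:201 144:201 146:201 148:201 150:204 152:101 154:39 156:40 158:39 160:0 162:0 164:0 166:0 168:0 170:0 172:0 174:0 176:0 178:0 180:0 182:0 184:0 186:0 188:0 190:0 192:0 194:0
12 116:242 118:245 120:247 122:242 124:213 126:203 128:205 130:207 132:206 134:206 136:204 138:203 140:202 142:202 144:203 146:203 148:203 150:134 152:39 154:15 156:0 158:0 160:0 162:0 164:0 166:0 168:0 170:0 172:0 174:0 176:0 178:0 180:0 182:0 184:0 186:0 188:0 190:0 192:0 194:0
scene0.png (np.float64(396.6610260274369), np.float64(225.13820943037842))
-12 116:195 118:196 120:196 122:197 124:198 126:198 128:199 130:199 132:201 134:202 136:202 138:202 140:
[... 1150 characters left out ...]
168 176:192 178:202 180:207 182:208 184:206 186:205 188:204 190:203 192:201 194:201
0 116:189 118:189 120:190 122:190 124:191 126:191 128:191 130:189 132:182 134:167 136:150 138:133 140:116 142:106 144:102 146:101 148:104 150:103 152:96 154:90 156:79 158:71 160:67 162:64 164:68 166:77 168:94 170:126 172:158 174:181 176:197 178:202 180:202 182:201 184:201 186:201 188:202 190:202 192:202 194:201
12 116:189 118:188 120:185 122:172 124:153 126:129 128:103 130:75 132:62 134:56 136:52 138:50 140:49 142:46 144:44 146:45 148:48 150:55 152:61 154:65 156:67 158:67 160:66 162:66 164:69 166:81 168:100 170:129 172:160 174:183 176:196 178:203 180:203 182:203 184:202 186:202 188:202 190:202 192:203 194:202
```

Call:
carry_out --motion '[{"hand": -1,"dx": 0.3,"dy": -3,"dz": 0,"ax": 0,"ay": 0,"az": 0},{"hand": -1,"dx": 0.6,"dy": -6,"dz": 0,"ax": 0,"ay": 0,"az": 0},{"hand": -1,"dx": 0.9,"dy": -9,"dz": 0,"ax": 0,"ay": 0,"az": 0},{"hand": -1,"dx": 1.2,"dy": -12,"dz": 0,"ax": 0,"ay": 0,"az": 0},{"hand": -1,"dx": 1.4,"dy": -14,"dz": 0,"ax": 0,"ay": 0,"az": 0}]'

```text
time: 30.08
tool_pos: [455.4, 32.7, -23.8]
eef_rot: [0.0, 0.999, 0.049, -0.0]
force: [-0.6, 2.4, 0.6]
gripper_width: 0.003
```

The stop face shows at y≈−152 in the wrist picture, so contact is expected at TCP y≈18.7. I'll approach to 23, then creep.

Call:
carry_out --motion '[{"hand": -1,"dx": 0.2,"dy": -2,"dz": 0,"ax": 0,"ay": 0,"az": 0},{"hand": -1,"dx": 0.4,"dy": -4,"dz": 0,"ax": 0,"ay": 0,"az": 0},{"hand": -1,"dx": 0.6,"dy": -6,"dz": 0,"ax": 0,"ay": 0,"az": 0},{"hand": -1,"dx": 0.8,"dy": -8,"dz": 0,"ax": 0,"ay": 0,"az": 0},{"hand": -1,"dx": 1,"dy": -10,"dz": 0,"ax": 0,"ay": 0,"az": 0}]'

```text
time: 30.7
tool_pos: [456.4, 22.8, -23.8]
eef_rot: [0.0, 0.999, 0.049, -0.0]
force: [-0.8, 1.5, 0.6]
gripper_width: 0.004
```

```bash
python3 - <<'E'
from h import *
rows('w22.png',80,-160)
im,p=load('w22.png');g=cv2.GaussianBlur(cv2.cvtColor(im,cv2.COLOR_BGR2GRAY),(3,3),0).astype(np.float32)
ys=np.arange(-143,-160,-1.)
for off in (-5,0,5):
    q=np.array([[px(p,(458.35-.098*y+off,y,6)) for y in ys]],np.float32)
    t=cv2.remap(g,q[...,0],q[...,1],cv2.INTER_LINEAR)[0]
    print(off,' '.join(f'{int(-y)}:{int(v)}' for y,v in zip(ys,t)))
E
```

```text
30.7 [456.4  22.8 -23.8] [-0.8  1.5  0.6]
xy 460.125 -9.125 r 20.025 off centre line 0.9
xy 462.875 -48.625 r 20.025 off centre line -0.2
xy 465.625 -88.375 r 20.025 off centre line -1.4
xy 469.625 -127.875 r 20.025 off centre line -1.3
-5 143:87 144:86 145:85 146:82 147:154 148:242 149:247 150:241 151:235 152:234 153:234 154:234 155:207 156:148 157:200 158:248 159:214
0 143:118 144:191 145:243 146:249 147:246 148:238 149:235 150:235 151:235 152:235 153:229 154:165 155:173 156:239 157:246 158:162 159:50
5 143:225 144:234 145:236 146:234 147:234 148:234 149:233 150:222 151:170 152:195 153:241 154:239 155:166 156:59 157:38 158:40 159:40
```

Call:
carry_out --motion '[{"hand": -1,"dx": 0.1,"dy": -1,"dz": 0,"ax": 0,"ay": 0,"az": 0},{"hand": -1,"dx": 0.2,"dy": -1.7,"dz": 0,"ax": 0,"ay": 0,"az": 0},{"hand": -1,"dx": 0.2,"dy": -1.7,"dz": 0,"ax": 0,"ay": 0,"az": 0}]'

```text
time: 31.12
tool_pos: [456.6, 21.2, -23.8]
eef_rot: [0.0, 0.999, 0.049, -0.0]
force: [-0.1, 1.5, 0.2]
gripper_width: 0.004
```

Call:
carry_out --motion '[{"hand": -1,"dx": 0,"dy": -0.6,"dz": 0,"ax": 0,"ay": 0,"az": 0},{"hand": -1,"dx": 0,"dy": -0.6,"dz": 0,"ax": 0,"ay": 0,"az": 0}]'

```text
time: 31.38
tool_pos: [456.6, 20.6, -23.8]
eef_rot: [0.0, 0.999, 0.049, -0.0]
force: [0.5, 1.2, 1.0]
gripper_width: 0.006
```

Call:
carry_out --motion '[{"hand": -1,"dx": 0,"dy": -0.6,"dz": 0,"ax": 0,"ay": 0,"az": 0},{"hand": -1,"dx": 0,"dy": -0.6,"dz": 0,"ax": 0,"ay": 0,"az": 0}]'

```text
time: 31.62
tool_pos: [456.6, 20.0, -23.8]
eef_rot: [0.0, 0.999, 0.049, -0.0]
force: [-0.1, 1.5, -0.1]
gripper_width: 0.009
```

Call:
carry_out --motion '[{"hand": -1,"dx": 0,"dy": -0.5,"dz": 0,"ax": 0,"ay": 0,"az": 0},{"hand": -1,"dx": 0,"dy": -0.5,"dz": 0,"ax": 0,"ay": 0,"az": 0}]'

```text
time: 31.88
tool_pos: [456.6, 19.5, -23.8]
eef_rot: [0.0, 0.999, 0.049, -0.0]
force: [-0.9, 1.0, 1.0]
gripper_width: 0.002
```

Call:
carry_out --motion '[{"hand": -1,"dx": 0.1,"dy": -0.6,"dz": 0,"ax": 0,"ay": 0,"az": 0},{"hand": -1,"dx": 0.1,"dy": -0.6,"dz": 0,"ax": 0,"ay": 0,"az": 0}]'

```text
time: 32.12
tool_pos: [456.6, 19.2, -23.8]
eef_rot: [-0.0, 0.999, 0.049, -0.0]
force: [-0.8, 3.1, 1.5]
gripper_width: 0.004
```

Call:
carry_out --motion '[{"hand": -1,"dx": 0,"dy": -0.5,"dz": 0,"ax": 0,"ay": 0,"az": 0},{"hand": -1,"dx": 0,"dy": -0.5,"dz": 0,"ax": 0,"ay": 0,"az": 0}]'

```text
time: 32.38
tool_pos: [456.7, 18.9, -23.8]
eef_rot: [-0.0, 0.999, 0.049, -0.0]
force: [-0.8, 5.1, 1.0]
gripper_width: 0.003
```

Call:
carry_out --motion '[{"hand": -1,"dx": 0,"dy": -0.4,"dz": 0,"ax": 0,"ay": 0,"az": 0},{"hand": -1,"dx": 0,"dy": -0.4,"dz": 0,"ax": 0,"ay": 0,"az": 0}]'

```text
time: 32.62
tool_pos: [456.6, 18.8, -23.8]
eef_rot: [-0.0, 0.999, 0.049, -0.0]
force: [0.1, 5.8, 0.8]
gripper_width: 0.004
```

Call:
carry_out --motion '[{"hand": -1,"dx": 0,"dy": -0.2,"dz": 0,"ax": 0,"ay": 0,"az": 0},{"hand": -1,"dx": 0,"dy": -0.2,"dz": 0,"ax": 0,"ay": 0,"az": 0}]'

```text
time: 32.88
tool_pos: [456.6, 18.7, -23.8]
eef_rot: [-0.0, 0.999, 0.049, -0.0]
force: [-0.0, 5.9, 1.0]
gripper_width: 0.005
```

Call:
carry_out --motion '[{"hand": -1,"dx": 0,"dy": -0.4,"dz": 0,"ax": 0,"ay": 0,"az": 0},{"hand": -1,"dx": 0,"dy": -0.4,"dz": 0,"ax": 0,"ay": 0,"az": 0}]'

```text
time: 33.12
tool_pos: [456.6, 18.6, -23.8]
eef_rot: [-0.001, 0.999, 0.049, -0.0]
force: [-1.8, 6.8, 1.5]
gripper_width: 0.003
```

Call:
carry_out --motion '[{"hand": -1,"dx": 0,"dy": -0.5,"dz": 0,"ax": 0,"ay": 0,"az": 0},{"hand": -1,"dx": 0,"dy": -0.5,"dz": 0,"ax": 0,"ay": 0,"az": 0}]'

```text
time: 33.38
tool_pos: [456.5, 18.5, -23.8]
eef_rot: [-0.001, 0.999, 0.049, -0.0]
force: [-1.2, 8.6, 1.4]
gripper_width: 0.005
```

```bash
python3 -c "
from h import *
rows('w23.png',80,-165)"
```

```text
33.375 [456.5  18.5 -23.8] [-1.2  8.6  1.4]
xy 460.875 -12.875 r 19.65 off centre line 1.3
xy 463.625 -52.625 r 20.025 off centre line 0.1
xy 466.125 -91.875 r 20.025 off centre line -1.2
xy 469.875 -131.125 r 20.275 off centre line -1.3
```

Call:
carry_out --motion '[{"hand": -1,"dx": 0,"dy": -0.4,"dz": 0,"ax": 0,"ay": 0,"az": 0},{"hand": -1,"dx": 0,"dy": -0.4,"dz": 0,"ax": 0,"ay": 0,"az": 0},{"hand": -1,"dx": 0,"dy": -0.4,"dz": 0,"ax": 0,"ay": 0,"az": 0}]'

```text
time: 33.8
tool_pos: [456.5, 18.4, -23.8]
eef_rot: [-0.001, 0.999, 0.05, -0.0]
force: [-0.7, 8.7, 1.8]
gripper_width: 0.003
```

Call:
carry_out --motion '[{"hand": -1,"dx": 0,"dy": -0.4,"dz": 0,"ax": 0,"ay": 0,"az": 0},{"hand": -1,"dx": 0,"dy": -0.4,"dz": 0,"ax": 0,"ay": 0,"az": 0},{"hand": -1,"dx": 0,"dy": -0.4,"dz": 0,"ax": 0,"ay": 0,"az": 0},{"hand": -1,"dx": 0,"dy": -0.4,"dz": 0,"ax": 0,"ay": 0,"az": 0}]'

```text
time: 34.3
tool_pos: [456.5, 18.3, -23.8]
eef_rot: [-0.001, 0.999, 0.05, -0.0]
force: [-1.1, 9.3, 1.0]
gripper_width: 0.002
```

Call:
carry_out --motion '[{"hand": -1,"dx": 0,"dy": -0.4,"dz": 0,"ax": 0,"ay": 0,"az": 0},{"hand": -1,"dx": 0,"dy": -0.4,"dz": 0,"ax": 0,"ay": 0,"az": 0},{"hand": -1,"dx": 0,"dy": -0.4,"dz": 0,"ax": 0,"ay": 0,"az": 0},{"hand": -1,"dx": 0,"dy": -0.4,"dz": 0,"ax": 0,"ay": 0,"az": 0}]'

```text
time: 34.8
tool_pos: [456.4, 18.3, -23.8]
eef_rot: [-0.001, 0.999, 0.05, -0.0]
force: [-1.0, 10.5, 1.9]
gripper_width: 0.005
```

Holding 10.5 N. Now I'll back straight off along the rail, lift clear and check the row.

Call:
carry_out --motion '[{"hand": -1,"dx": 0,"dy": 0,"dz": 0,"ax": 0,"ay": 0,"az": 0},{"hand": -1,"dx": 0,"dy": 2,"dz": 0,"ax": 0,"ay": 0,"az": 0},{"hand": -1,"dx": -0.8,"dy": 8,"dz": 0,"ax": 0,"ay": 0,"az": 0},{"hand": -1,"dx": -2,"dy": 20,"dz": 20,"ax": 0,"ay": 0,"az": 0},{"hand": -1,"dx": -2,"dy": 30,"dz": 70,"ax": 0,"ay": 0,"az": 0}]'

```text
time: 35.42
tool_pos: [452.8, 44.7, 45.3]
eef_rot: [0.001, 0.999, 0.048, -0.002]
force: [0.1, 0.3, 1.2]
gripper_width: 0.004
```

Call:
carry_out --motion '[{"hand": -1,"dx": 0,"dy": 0,"dz": 40,"ax": 0,"ay": 0,"az": 0},{"hand": -1,"dx": 0,"dy": 0,"dz": 60,"ax": 0,"ay": 0,"az": 0},{"hand": -1,"dx": 0,"dy": 0,"dz": 60,"ax": 0,"ay": 0,"az": 0}]'

```text
time: 35.8
tool_pos: [455.9, 45.3, 107.4]
eef_rot: [-0.0, 0.999, 0.048, 0.002]
force: [-0.1, 0.7, -0.2]
gripper_width: 0.004
```

```bash
python3 -c "
from h import *
rows('w24.png',80,-165)
im,p=load('w24.png')
hsv=cv2.cvtColor(im,cv2.COLOR_BGR2HSV)
m=cv2.inRange(hsv,(130,80,60),(165,255,255));M=cv2.moments(m)
print('purple',w(p,(M['m10']/M['m00'],M['m01']/M['m00']),11) if M['m00'] else None)"
```

```text
35.8 [455.9  45.3 107.4] [-0.1  0.7 -0.2]
xy 460.625 -12.625 r 19.95 off centre line 1.0
xy 463.375 -52.375 r 20.025 off centre line -0.1
xy 466.375 -91.875 r 20.025 off centre line -1.0
xy 470.375 -131.375 r 20.025 off centre line -0.8
purple [585.50318626  43.75779997  11.        ]
```

```bash
python3 -c "
from h import *
print(manip.hand_in())"
```

```text
the job is handed in; nothing more can be done
None
```

The four bearings are lined up in the channel, home against the end stop, and the job is handed in at about 36 s. I placed the loose bearing on the rail behind the other three, let go, and pushed the row from the tail. It was pressed up at about 9–10.5 N for over a second, and the highest push reading was 10.5 N.

**Last check (wrist camera, arm clear):**
- **Row:** all four measured as flat discs of 20 mm radius. Their centres are 39.8–40.0 mm apart, so they are touching within measuring error, and the row did not spring back after release.
- **Line:** they lie within about ±1 mm of the centre line I measured.
- **Stop:** the first bearing's leading edge is at y ≈ −151 mm and the stop face shows at about −152 mm. The rise in push force confirmed contact.
- **Other parts:** the purple decoy is where it was. I did not re-measure the other bystanders, but I worked well clear of them.

**What went wrong on the way:**
- **Fingertip height:** the tips sit about 33 mm above the reported tool point. My first grasp closed above the bearing.
- **Pressing on bearing 4:** for the same reason, my first push slid on top of bearing 4. It pressed down with up to 39.9 N through the fingertips and dragged the bearing about 6 mm.
- **Bowing:** during the real push the row began to bow, with bearing 2 about 4.8 mm off line. I stopped and pushed bearings 2 and 3 back to the fence from the open side, without lifting them. After that the row stayed straight to the end.

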